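Reset the tripped control box through its shuttered well

ROBOT

A 6-joint arm with a two-finger parallel gripper is mounted at the origin on a cart in front of the work surface, level with it; the furniture and walls round the work are solid. World frame = base frame: x ahead of the robot, y to its left, z up, the work surface at z = 0. Lengths are in m, angles in rad, forces in N, time in s.
With the tool pointing down it reaches from about 0.35 to 0.925 m from the base axis. Payload 6.4 kg.
Tool frame: the origin (TCP) lies midway between the tips of the shut fingers; the grasp point (between the pads) lies 19 mm behind it; x points along the fingers, y is the direction in which the jaws open and shut, and the axes are right-handed (so a half turn about x gives the same grasp; the last joint's range is limited). The gripper opens to 85 mm and grips with 20 to 120 N. Pads are 22 mm wide; open, the fingers measure 114 mm over their backs; the gripper's body (76 mm by 85 mm) begins 54 mm behind the grasp point. The pads swing forward as they close: fully open they stand 13 mm farther back than shut.
Start: joints at [1.066, 0.245, 1.558, -0, 1.339, -0.174], TCP at [0.211, 0.615, 0.193] pointing down, gripper open.
Joint ranges: [-3.13, 3.13], [-1.02, 2.26], [0.13, 2.54], [-0.95, 4.09], [0.21, 2.88], [-2.74, 2.74]. Speed limits (rad/s): [2.57, 2.57, 3.14, 3.14, 3.14, 3.14].

INTERFACE

Orientations are given as a unit quaternion [w, x, y, z].
In Python, from plant import * gives the robot as it stands.
- The arm moves only by the tool step_arm, never from a script. Its argument "motion" is a list that holds one entry, the list of rows, each a list of 7 numbers: the closure, from -1 (fully open) to 1 (shut), then the shift along the tool's x, y, z normalised to -1 to 1, where 1 is 25 mm, then the turn, a rotation vector about the tool's x, y, z normalised to -1 to 1, where 1 is 8 degrees. A call has 1 to 20 rows; each row shifts and turns the commanded pose from where the row before left it, along the tool's axes as they then stand; what a row does not reach is not made up. A row lasts 1/10 s, in which the tool goes at most 50 mm and 8.59 degrees, less where a joint would pass 70% of its speed; a pose out of reach is approached as far as the arm can. A call with a number of a shift or a turn outside -1 to 1 is refused whole. A call with a gripper value outside its range is refused whole. The fingers move at their own pace and stop on an object; "grip_force" is the grip in N (left out, the last holds). Time passes only in rows, so rows that do not move let the fingers close. It gives the time, the measured TCP pose, the force and the opening at its end, in the units of the state.
- observe(): the state, without advancing time (a new reading comes with each control period).
- capture(name): name is "side" or "top" or "wrist"; returns the picture (384x512x3 uint8, red, green, blue); there is no depth.
- camera_model(name): a dict with "camera_matrix" (3x3 intrinsics, pixels), "k1" (the pictures are not rectified: a ray, as slopes to the right and down, at radius r is drawn at 1 + k1 r^2 times it, then the intrinsics apply), "extrinsics" (4x4, takes a point from world to camera coordinates); the wrist camera has in their place "T_tool_cam" (4x4, takes a point from camera to tool coordinates, whose origin is the TCP and whose axes are the tool frame's). Camera axes: x right, y down, z forward; pixel columns grow to the right and rows downward; lengths in m; the calibration is good to about 2 mm. A picture is of the moment at which its call begins: read the wrist's pose just before it. camera_model takes no time and is no camera call.
- sign_off(): hands the job in, once; it reports no verdict.
The state is a dict: "clock": time; "qpos": joint angles; "dq": joint speeds; "joint_torque": joint torques, N m; "position": TCP position; "eef_rot": TCP orientation; "wrist_force": force on the tool from outside, world axes, zero at the start; "torque": the same for the moment, N m; "opening": finger opening in m.
Only numpy, scipy, OpenCV 4.12 (cv2) and the standard library are available. Lean on these libraries where they do the work, as an engineer would, in place of code of your own. Each camera call takes 0.05 s, during which the arm holds its last target.

TASK

The control box with the sliding shutter has tripped. Using only the fingertips, push its shutter fully open by the tab, reach down into the round well and press the sunken key all the way down, hold it there for a good second, then let go and push the shutter fully shut again. Do not grasp or lift anything, do not press the key of the other box, and leave the boxes and the tins standing where they are.

Things in the scene. Friction and masses are not known exactly. Their poses are not given: they have to be found in the camera images.
- reset_box: Grey control box with a sliding steel shutter on top, loose on rubber feet, about 1.4 kg, 86 (x) x 164 (y) x 58 mm high. Origin: centre of its underside, on the work surface; z up, y within 12 degrees of world +y. Rails and cross bars round the shutter rise to z = 65 mm. Either box may be the nearer one.
- reset_well (a point): Centre of the mouth of the round well, in the box's deck (its flat top, z = 58 mm of the box) at box x = 0, y = -42 mm. 46 mm in diameter, 30 mm deep, under the shutter when that is shut. Axes as the box's.
- shutter (a joint): Travel of the shutter along the box's +y, in m: 0 = fully shut (covers the well), 0.062 = fully open, against its stop. From about 0.054 the well is quite uncovered. Starts between shut and 0.018 ajar; slides against about 1.2 N of friction and stays where it is left.
- shutter_tab (a point): Centre of the top of the shutter's black tab. The shutter is a steel plate 62 x 62 x 4 mm whose upper face is at z = 63 mm of the box; the tab stands upright in its middle, 40 mm wide along the box's x, 10 mm thick along y, its top at z = 87 mm (24 mm above the plate). At joint 0 the tab stands over the well's centre. Axes as the box's.
- reset_key_top (a point): Centre of the top face of the sunken key in the round well: a grey disc 32 mm in diameter, coaxial with the well, its top 20 mm below the deck (z = 38 mm of the box) when not pressed. Axes as the box's.
- reset_key (a joint): How far the key is pressed, in m: 0 = up, 0.008 = at the bottom. A spring of 600 N/m (4.8 N at the bottom) brings it back up.
- timer_box: The other grey box: same housing, size, weight and origin, but with no shutter: an open square well (46 mm wide) and four low ribs on its top. To be left alone.
- timer_key (a joint): How far the square key in the other box is pressed, in m: 0 = up, 0.008 = bottom. Must stay up.
- wax_injector: Obstacle, fixed: blue wax injector with fittings on its lid, about 0.2 m square and well over 0.4 m tall, at the left of the boxes. Origin at the middle of its foot. Go round it.
- tool_tumbler: Obstacle, fixed: beaker of hand tools, some 0.1 m across and up to 0.18 m tall, at the right of the boxes. Origin at the middle of its foot.
- polish_tin: Bystander: loose round grey tin, 54 mm in diameter, 22 mm high; origin centre of its underside.
- findings_tin: Bystander: loose round whitish tin, 46 mm in diameter, 26 mm high; origin centre of its underside.
- small_tin: Bystander: loose round whitish tin, 34 mm in diameter, 20 mm high; origin centre of its underside.

How it is judged:
On the way, in this order (a step that is already met when the one before it is completed fails the run):
1. the shutter is pushed open, clear of the well (value of joint shutter above 0.053 m), for 0.2 s.
2. the sunken key is pressed to the bottom and held there, the shutter still open (value of joint reset_key above 0.0062 m and value of joint shutter above 0.05 m), for 0.7 s.
At the end, for the whole second after the job is handed in: The shutter is shut to within 6 mm, both keys are up (within 2 mm), and both boxes stand level, at rest and within 25 mm of where they stood; the tins are within 30 mm of where they stood (value of joint shutter below 0.006 m and value of joint each of reset_key, timer_key below 0.002 m and distance of each of reset_box, timer_box from where it was at the start of the episode below 0.025 m and angle between reset_box's own z axis and vertical below 0.05 rad and linear speed of reset_box below 0.02 m/s and distance of each of polish_tin, findings_tin, small_tin from where it was at the start of the episode below 0.03 m); the robot touches nothing.
It fails at once if the key of the other box is pressed (more than 3 mm) (value of joint timer_key above 0.003 m).
It fails at once if a box is lifted (more than 10 mm) or tipped (height (world z) of any of reset_box, timer_box above 0.01 m or angle between any of reset_box, timer_box's own z axis and vertical above 0.2 rad).
It fails at once if a box is shoved more than 30 mm from its place (distance of any of reset_box, timer_box from where it was at the start of the episode above 0.03 m).
It fails at once if a bystander tin is moved more than 30 mm or lifted (distance of any of polish_tin, findings_tin, small_tin from where it was at the start of the episode above 0.03 m or height (world z) of any of polish_tin, findings_tin, small_tin above 0.012 m).
It also fails if it takes over 56 s, if anything falls off the work surface, if the arm or the gripper's body presses on something with over 40 N, if the wrist force passes 120 N, or if a joint passes its speed limit or range.

## Working session

There is one attempt and no reset: what is moved stays moved. The work goes in short steps, Python scripts to look and compute and a tool call to move; the robot and the scene stay as the last step left them, time stands still between calls to the robot, and variables do not carry over. Pictures are saved under pics/ and viewed, and the job is handed in when it is done.

Besides the shell and the picture viewer there is one more tool, called after "Emit:" in YAML: its name, and indented under it one key for each argument. step_arm: Moves the arm, as the interface text tells. Its arguments: {"type":"object","properties":{"motion":{"type":"array","items":{"type":"array","items":{"type":"array","items":{"type":"number"}}}},"grip_force":{"type":"number"}},"required":["motion"]}

```bash
ls; mkdir -p pics; python3 - <<'E'
from plant import *
import cv2
s=observe();print(s)
for n in ("side","top","wrist"):
    im=capture(n);cv2.imwrite(f"pics/{n}0.png",im[:,:,::-1])
    print(n,camera_model(n))
E
```

```text
pics
{'clock': 0.0, 'qpos': array([ 1.06590926e+00,  2.45865440e-01,  1.55903558e+00,  2.14273835e-05,
        1.33869876e+00, -1.74078050e-01]), 'dq': array([ 0.00200098,  0.00142284,  0.00056435, -0.00016568, -0.00034494,
       -0.00010096]), 'joint_torque': array([-2.64183793e-03, -4.29487753e+01, -3.26138091e+01, -2.41915477e-04,
        5.07487959e-03,  1.13177759e-05]), 'position': array([0.21078433, 0.61419351, 0.19173595]), 'eef_rot': array([ 0.69721218,  0.11576107,  0.69769869, -0.11709441]), 'wrist_force': array([-0.32065427, -0.45862754,  0.60790544]), 'torque': array([-0.03309606, -0.00175917, -0.05240471]), 'opening': 0.08538758062812621}
side {'camera_matrix': array([[456.51546054,   0.        , 261.49362003],
       [  0.        , 456.51546054, 188.43425779],
       [  0.        ,   0.        ,   1.        ]]), 'k1': -0.07762382715525651, 'extrinsics': array([[ 8.06895971e-01, -5.90693454e-01,  3.68148021e-04,
        -3.73052017e-01],
       [-3.95048846e-01, -5.40105695e-01, -7.43116578e-01,
         3.70402839e-01],
       [ 4.39152937e-01,  5.99472336e-01, -6.691
[... 546 characters left out ...]
76e-03, -9.92201142e-01,
         8.88825637e-01],
       [ 0.00000000e+00,  0.00000000e+00,  0.00000000e+00,
         1.00000000e+00]])}
wrist {'camera_matrix': array([[268.66691733,   0.        , 256.21099534],
       [  0.        , 268.66691733, 191.96722452],
       [  0.        ,   0.        ,   1.        ]]), 'k1': -0.03643310587600668, 'T_tool_cam': array([[ 9.75446662e-05, -2.98201393e-01,  9.54502970e-01,
        -1.81166191e-01],
       [ 9.99999911e-01, -3.61582731e-04, -2.15158190e-04,
         5.14754842e-04],
       [ 4.09292262e-04,  9.54502906e-01,  2.98201332e-01,
        -7.59635500e-02],
       [ 0.00000000e+00,  0.00000000e+00,  0.00000000e+00,
         1.00000000e+00]])}
```

View pics/side0.png

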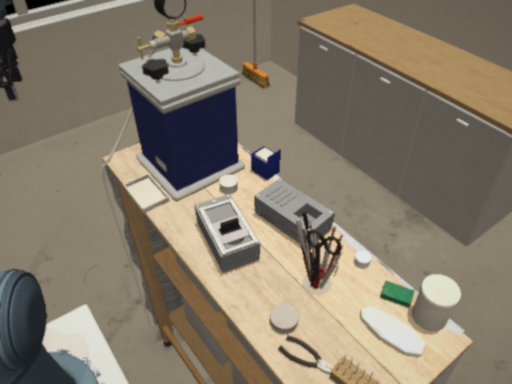

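View pics/top0.png

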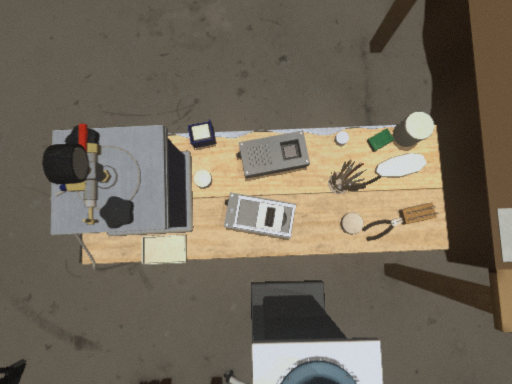

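View pics/wrist0.png

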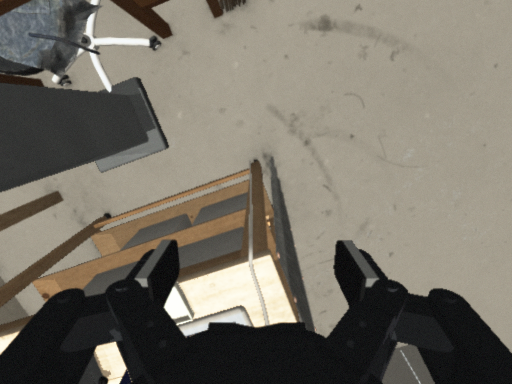

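```bash
cat > h.py <<'E'
import numpy as np, cv2
from plant import *
from scipy.spatial.transform import Rotation as R
def ray(cam,uv,m=None,s=None):
    m=m or camera_model(cam)
    K=m["camera_matrix"];k=m["k1"]
    d=(np.array(uv,float)-[K[0,2],K[1,2]])/[K[0,0],K[1,1]]
    p=d.copy()
    for _ in range(20): p=d/(1+k*(p@p))
    v=np.array([*p,1.])
    if "extrinsics" in m:
        E=m["extrinsics"];return -E[:3,:3].T@E[:3,3],E[:3,:3].T@v
    T=m["T_tool_cam"];q=s["eef_rot"];Rt=R.from_quat([q[1],q[2],q[3],q[0]]).as_matrix()
    return s["position"]+Rt@T[:3,3],Rt@T[:3,:3]@v
def atz(cam,uv,z,s=None):
    o,d=ray(cam,uv,s=s);return o+d*(z-o[2])/d[2]
def proj(cam,P,s=None):
    m=camera_model(cam);K=m["camera_matrix"];P=np.array(P,float)
    if "extrinsics" in m:
        E=m["extrinsics"];c=E[:3,:3]@P+E[:3,3]
    else:
        T=m["T_tool_cam"];q=s["eef_rot"];Rt=R.from_quat([q[1],q[2],q[3],q[0]]).as_matrix()
        c=T[:3,:3].T@(Rt.T@(P-s["position"])-T[:3,3])
    p=c[:2]/c[2];p=p*(1+m["k1"]*(p@p));return p*K[0,0]+K[:2,2]
E
python3 - <<'E'
import cv2
a=cv2.imread("pics/top0.png")
cv2.imwrite("pics/topc.png",cv2.resize(a[180:250,215:310],None,fx=8,fy=8,interpolation=cv2.INTER_CUBIC))
a=cv2.imread("pics/side0.png")
cv2.imwrite("pics/sidec.png",cv2.resize(a[175:280,185:345],None,fx=5,fy=5,interpolation=cv2.INTER_CUBIC))
E
```

```text
(no output)
```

View pics/topc.png

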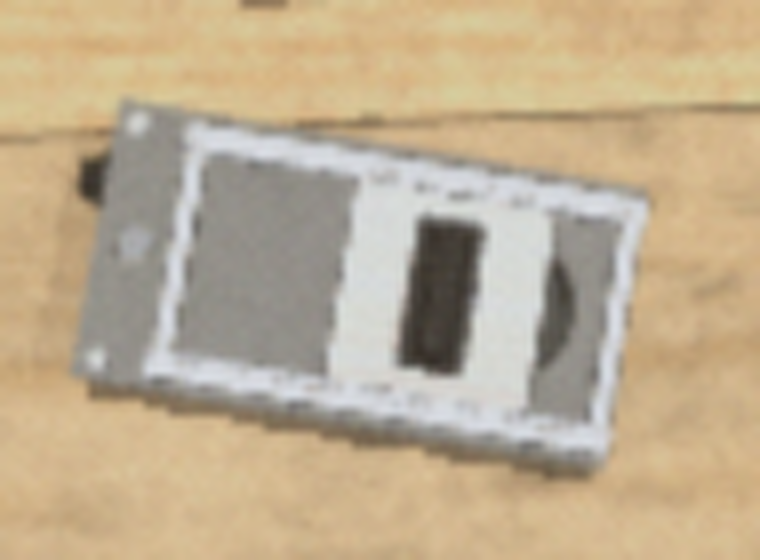

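View pics/sidec.png

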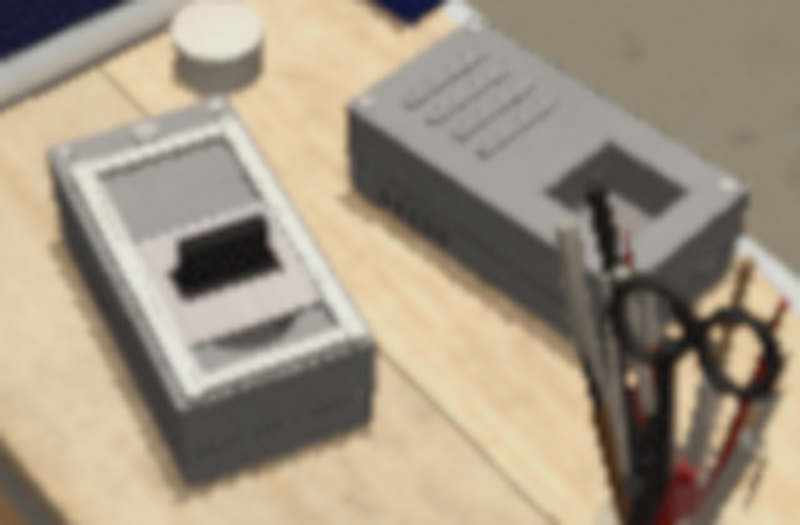

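```bash
python3 - <<'E'
from h import *
from scipy.optimize import least_squares
c=lambda x,y:(215+(x+.5)/8-.5,180+(y+.5)/8-.5)
d=lambda x,y:(185+(x+.5)/5-.5,175+(y+.5)/5-.5)
obs=[("top",c(122,103),(.043,.082,.058)),("top",c(75,374),(-.043,.082,.058)),
("side",d(52,152),(-.043,.082,.058)),("side",d(218,99),(.043,.082,.058)),
("side",d(375,345),(.043,-.082,.058)),("side",d(184,408),(-.043,-.082,.058)),("side",d(192,482),(-.043,-.082,0)),]
def W(p,b): 
    cc,ss=np.cos(p[2]),np.sin(p[2]);return [p[0]+cc*b[0]-ss*b[1],p[1]+ss*b[0]+cc*b[1],b[2]]
f=lambda p:np.concatenate([proj(o[0],W(p,o[2]))-o[1] for o in obs])
r=least_squares(f,[.45,.1,0]);print(r.x,np.degrees(r.x[2]),f(r.x).reshape(-1,2).round(1))
p=r.x
# tab centre top at crop top: 447,290 (z .087)
t=atz("top",c(447,290),.087);t2=atz("side",d(222,245),.087);print(t,t2)
cc,ss=np.cos(p[2]),np.sin(p[2])
for q in (t,): 
    e=q[:2]-p[:2];print("box frame",cc*e[0]+ss*e[1],-ss*e[0]+cc*e[1])
im=cv2.imread("pics/topc.png");im2=cv2.imread("pics/sidec.png")
def edges():
    for z in(0,.058):
        P=[(-.043,-.082,z),(.043,-.082,z),(.043,.082,z),(-.043,.082,z)]
        for i in range(4): yield P[i],P[(i+1)%4]
    for y in (.0,):
        a=np.linspace(0,6.3,30);Q=[(.023*np.cos(t),-.042+.023*np.sin(t),.058) for t in a]
        for i in range(29): yield Q[i],Q[i+1]
for a,b in edges():
    for cam,I,o,k in(("top",im,(215,180),8),("side",im2,(185,175),5)):
        A,B=[tuple(int(v) for v in ((proj(cam,W(p,x))-o+.5)*k-.5)) for x in(a,b)]
        cv2.line(I,A,B,(0,0,255),1)
cv2.imwrite("pics/ov_t.png",im);cv2.imwrite("pics/ov_s.png",im2)
E
```

```text
[ 0.46425905  0.13222236 -0.18474786] -10.585272907228044 [[-0.3 -1. ]
 [-0.5  0.1]
 [-1.6 -0.6]
 [ 1.1 -1.3]
 [ 0.8 -1.3]
 [-0.3  0.3]
 [-0.2  3.5]]
[0.45873665 0.10744459 0.087     ] [0.45467436 0.10131018 0.087     ]
box frame -0.0008767831656939637 -0.025370572867454002
```

View pics/ov_t.png

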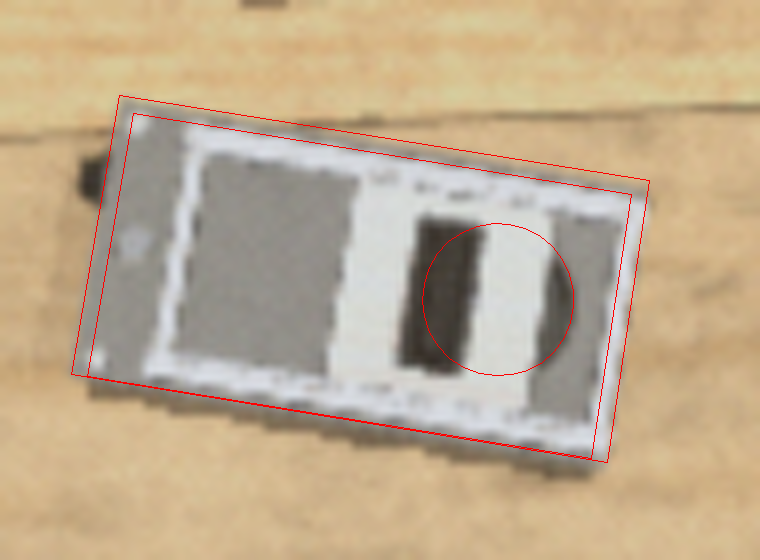

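View pics/ov_s.png

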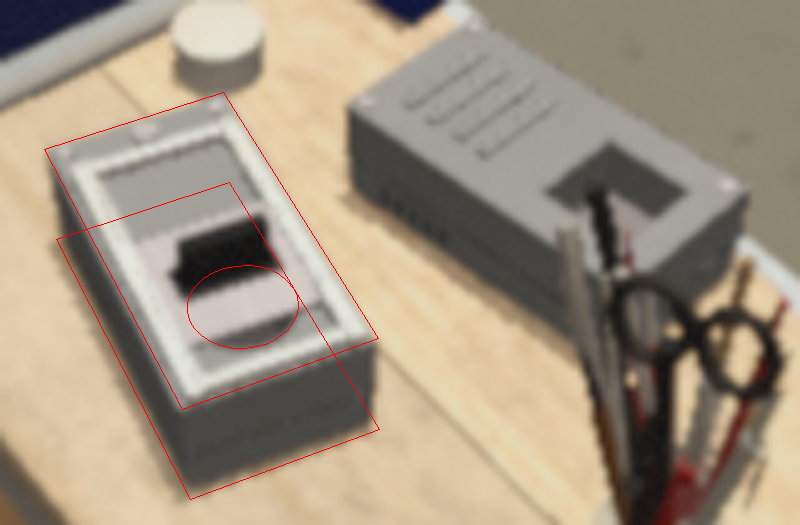

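```bash
python3 - <<'E'
from h import *
print(proj("top",[0,0,0]),proj("top",[.211,.614,.19]),proj("side",[.211,.614,.19]))
for n,uv,z in [("foot right near",(190,232),.0),("foot right far",(190,153),.0),("foot corner side near",(183,196),.0),("foot right side",(243,165),0),("foot left side",(139,160),0)]:
    print(n,atz("side" if "side" in n else "top",uv,z))
for z in (.3,.35,.4): print(z,atz("top",(52,233),z),atz("top",(166,233),z),atz("top",(166,126),z),atz("side",(153,101),z),atz("side",(240,77),z),atz("side",(120,64),z))
for n,uv in [("tin",(203,179)),("polish",(352,223)),("small",(342,138)),("tumbler",(345,180))]: print(n,atz("top",uv,.02))
s=observe()
a=cv2.imread("pics/top0.png");cv2.imwrite("pics/topl.png",cv2.resize(a[110:280,30:260],None,fx=3.4,fy=3.4))
E
```

```text
[319.01636828 406.41692152] [ 18.76979889 346.36136179] [ 23.45519123 110.22541081]
foot right near [0.42542108 0.31223329 0.        ]
foot right far [0.63231797 0.31206613 0.        ]
foot corner side near [4.56624201e-01 3.17516431e-01 1.11022302e-16]
foot right side [0.64327086 0.32978846 0.        ]
foot left side [0.42968307 0.51309569 0.        ]
0.3 [0.43026954 0.49874084 0.3       ] [0.42529582 0.29931329 0.3       ] [0.61867644 0.30070559 0.3       ] [0.41114142 0.28475536 0.3       ] [0.59965068 0.26342818 0.3       ] [0.42158669 0.47189356 0.3       ]
0.35 [0.43003933 0.47096156 0.35      ] [0.42544868 0.28689368 0.35      ] [0.60393534 0.28817875 0.35      ] [0.38050728 0.20440307 0.35      ] [0.54852375 0.18539436 0.35      ] [0.38981705 0.37119752 0.35      ]
0.4 [0.42980912 0.44318228 0.4       ] [0.42560154 0.27447408 0.4       ] [0.58919425 0.27565191 0.4       ] [0.34987314 0.12405077 0.4       ] [0.49739682 0.10736053 0.4       ] [0.35804741 0.27050148 0.4       ]
tin [0.55932596 0.27518174 0.02      ]
polish [ 0.43826366 -0.10005647  0.02      ]
small [ 0.65817873 -0.08641822  0.02      ]
tumbler [ 0.54802355 -0.08832805  0.02      ]
```

View pics/topl.png

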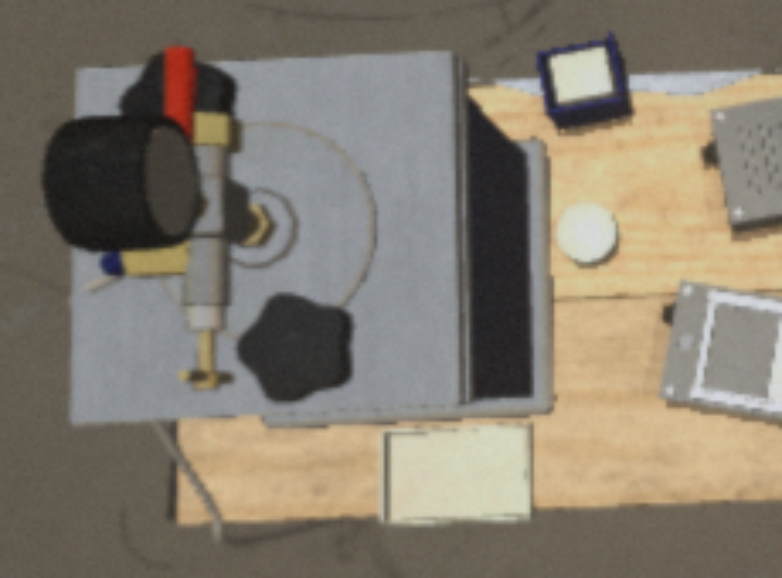

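```bash
python3 - <<'E'
from h import *
s=observe();q=s["eef_rot"];M=R.from_quat([q[1],q[2],q[3],q[0]]).as_matrix();print(M.round(4),s["clock"],s["position"])
print("tool y heading",np.degrees(np.arctan2(M[1,1],M[0,1])),"tool z",np.degrees(np.arctan2(M[1,2],M[0,2])))
p=np.array([.4643,.1322]);th=-.1847;c,sn=np.cos(th),np.sin(th)
W=lambda x,y:p+[c*x-sn*y,sn*x+c*y]
print("well",W(0,-.042),"tab",W(0,-.0254))
E
```

```text
[[-8.000e-04  3.248e-01  9.458e-01]
 [-1.400e-03  9.458e-01 -3.248e-01]
 [-1.000e+00 -1.500e-03 -3.000e-04]] 0.15 [0.21085992 0.61431113 0.19200182]
tool y heading 71.04514723860575 tool z -18.95487900189946
well [0.45658663 0.09091436] tab [0.45963525 0.10723202]
```

Emit:
step_arm:
  motion:
    - [[1,-0.2,-0.72,0.29,0,0,0],[1,-0.2,-0.72,0.29,0,0,0],[1,-0.2,-0.72,0.29,0,0,0],[1,-0.2,-0.72,0.29,0,0,0],[1,-0.2,-0.72,0.29,0,0,0],[1,-0.2,-0.72,0.29,0,0,0],[1,-0.2,-0.72,0.29,0,0,0],[1,-0.2,-0.72,0.29,0,0,0],[1,-0.2,-0.72,0.29,0,0,0],[1,-0.2,-0.72,0.29,0,0,0]]
  grip_force: 40

```text
clock: 1.15
position: [0.221, 0.42, 0.2428]
eef_rot: [0.697, 0.116, 0.698, -0.117]
wrist_force: [0.1, -0.2, 1.7]
opening: -0.0
```

Emit:
step_arm:
  motion:
    - [[1,0,-0.77,0.83,0,0,0],[1,0,-0.77,0.83,0,0,0],[1,0,-0.77,0.83,0,0,0],[1,0,-0.77,0.83,0,0,0],[1,0,-0.77,0.83,0,0,0],[1,0,-0.77,0.83,0,0,0],[1,0,-0.77,0.83,0,0,0],[1,0,-0.77,0.83,0,0,0],[1,0,-0.77,0.83,0,0,0],[1,0,-0.77,0.83,0,0,0],[1,0,-0.77,0.83,0,0,0],[1,0,-0.77,0.83,0,0,0],[1,0,0,0,-0.525,0,0],[1,0,0,0,-0.525,0,0],[1,0,0,0,0,0,0]]

```text
clock: 2.65
position: [0.3816, 0.1214, 0.2426]
eef_rot: [0.704, 0.065, 0.704, -0.065]
wrist_force: [-0.8, -0.8, 1.0]
opening: 0.0002
```

```bash
python3 - <<'E'
from h import *
s=observe();q=s["eef_rot"];M=R.from_quat([q[1],q[2],q[3],q[0]]).as_matrix();print(M.round(4),s["clock"],s["position"],s["wrist_force"])
im=capture("wrist");cv2.imwrite("pics/w1.png",im[:,:,::-1])
print(proj("wrist",s["position"],s))
E
```

```text
[[-5.000e-04  1.840e-01  9.829e-01]
 [-0.000e+00  9.829e-01 -1.840e-01]
 [-1.000e+00 -1.000e-04 -5.000e-04]] 2.65 [0.3815865  0.12137155 0.24263195] [-0.80709015 -0.75014626  1.00398937]
[255.60780626 217.26213406]
```

View pics/w1.png

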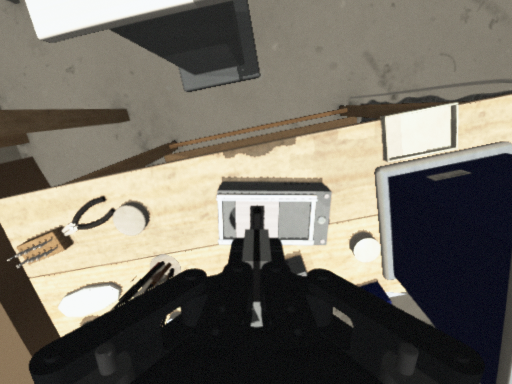

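Emit:
step_arm:
  motion:
    - [[1,0,0.03,0.8,0,0,0],[1,0,0.03,0.8,0,0,0],[1,0,0.03,0.8,0,0,0],[1,0,0.03,0.8,0,0,0],[1,0,0.03,0.8,0,0,0],[1,0,0,0,0,0,0],[1,0,0,0,0,0,0]]

```text
clock: 3.4
position: [0.4801, 0.1072, 0.2425]
eef_rot: [0.704, 0.065, 0.705, -0.065]
wrist_force: [-0.6, 0.1, -0.9]
opening: -0.0002
```

```bash
python3 - <<'E'
from h import *
s=observe();print(s["position"])
im=capture("wrist");cv2.imwrite("pics/w2.png",im[:,:,::-1])
cv2.imwrite("pics/w2c.png",cv2.resize(im[90:230,190:360,::-1],None,fx=4,fy=4,interpolation=cv2.INTER_CUBIC))
import pickle;pickle.dump(s,open("w2.pkl","wb"))
E
```

```text
[0.48014663 0.10724248 0.24251766]
```

View pics/w2.png

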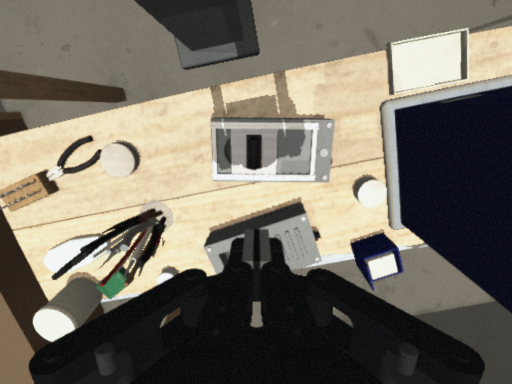

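View pics/w2c.png

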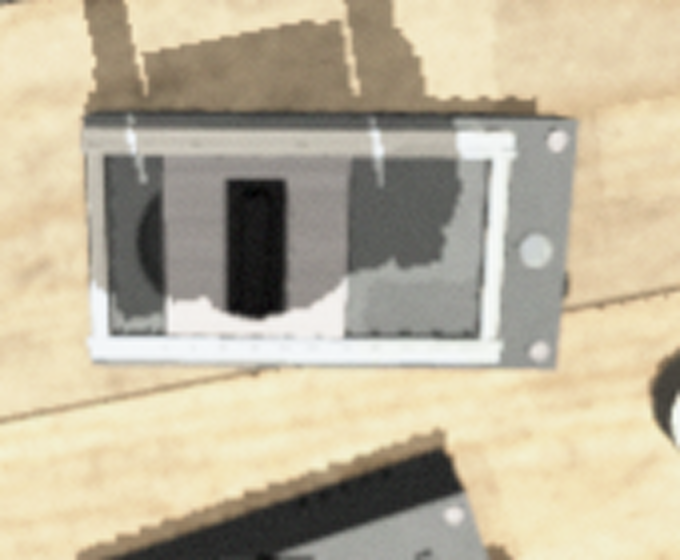

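```bash
python3 - <<'E'
from h import *
import pickle;s=pickle.load(open("w2.pkl","rb"))
from scipy.optimize import least_squares
c=lambda x,y:(190+(x+.5)/4-.5,90+(y+.5)/4-.5)
obs=[(c(578,118),(-.043,.082,.058)),(c(556,368),(.043,.082,.058)),(c(90,364),(.043,-.082,.058)),(c(83,126),(-.043,-.082,.058))]
def W(p,b): 
    cc,ss=np.cos(p[2]),np.sin(p[2]);return [p[0]+cc*b[0]-ss*b[1],p[1]+ss*b[0]+cc*b[1],b[2]]
f=lambda p:np.concatenate([proj("wrist",W(p,o[1]),s)-o[0] for o in obs])
r=least_squares(f,[.46,.13,-.18]);p=r.x;print(p,np.degrees(p[2]),f(p).reshape(-1,2).round(2))
t=atz("wrist",c(257,250),.087,s)
e=t[:2]-p[:2];cc,ss=np.cos(p[2]),np.sin(p[2]);print("tab",t,cc*e[0]+ss*e[1],-ss*e[0]+cc*e[1])
print("well",W(p,(0,-.042,0)))
im=cv2.imread("pics/w2c.png")
L=[]
for z in (.058,.0): 
    P=[(-.043,-.082,z),(.043,-.082,z),(.043,.082,z),(-.043,.082,z)];L+=[(P[i],P[(i+1)%4]) for i in range(4)]
Q=[(.023*np.cos(a),-.042+.023*np.sin(a),.058) for a in np.linspace(0,6.3,40)];L+=list(zip(Q[:-1],Q[1:]))
j=cc*0+(-ss*e[0]+cc*e[1])
for z in(.063,.087):
    P=[(-.02,j-.005,z),(.02,j-.005,z),(.02,j+.005,z),(-.02,j+.005,z)];L+=[(P[i],P[(i+1)%4]) for i in range(4)]
for a,b in L:
    A,B=[tuple(int(v) for v in((proj("wrist",W(p,x),s)-(190,90)+.5)*4-.5)) for x in(a,b)];cv2.line(im,A,B,(0,0,255),1)
cv2.imwrite("pics/ov_w.png",im)
E
```

```text
[ 0.46487281  0.13152587 -0.18351226] -10.514477826837036 [[-0.28  0.11]
 [ 0.3   0.41]
 [ 0.7   1.56]
 [-0.66 -1.84]]
tab [0.45675307 0.10901712 0.087     ] -0.003875917965906985 -0.023612528465454856
well [np.float64(0.45720848386041146), np.float64(0.09023110166139867), 0]
```

View pics/ov_w.png

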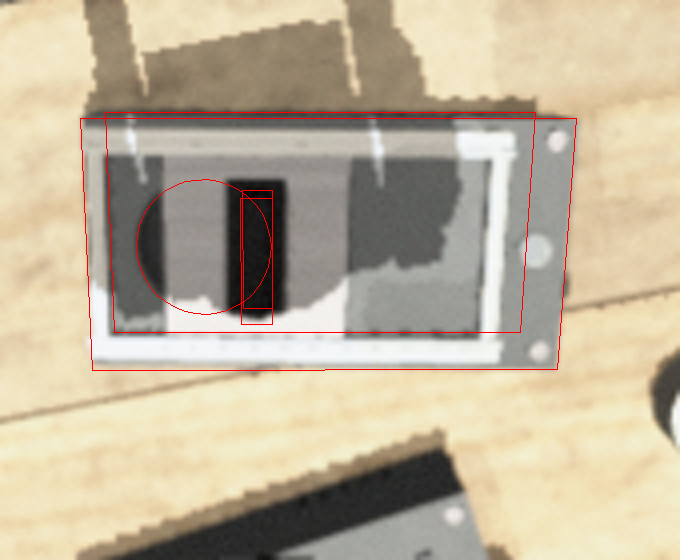

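Emit:
step_arm:
  motion:
    - [[1,0,-0.74,-0.39,0,0,0],[1,0,-0.74,-0.39,0,0,0],[1,1,0,0,0,0,0],[1,1,0,0,0,0,0],[1,1,0,0,0,0,0],[1,1,0,0,0,0,0],[1,0.8,0,0,0,0,0],[1,0,0,0,0,0,0],[1,0,0,0,0,0,0]]

```text
clock: 4.35
position: [0.4544, 0.0744, 0.1234]
eef_rot: [0.704, 0.065, 0.704, -0.065]
wrist_force: [-0.5, 0.1, -0.1]
opening: 0.0001
```

```bash
cat >> h.py <<'E'
BOX=np.array([.4649,.1316,-.1837])
def inbox(P):
    e=np.array(P[:2])-BOX[:2];c,s=np.cos(BOX[2]),np.sin(BOX[2]);return np.array([c*e[0]+s*e[1],-s*e[0]+c*e[1],P[2]])
E
python3 - <<'E'
from h import *
s=observe();print(s["position"],inbox(s["position"]),s["wrist_force"])
im=capture("wrist");cv2.imwrite("pics/w3.png",im[:,:,::-1])
im=capture("side");cv2.imwrite("pics/s3.png",cv2.resize(im[130:290,170:370,::-1],None,fx=4,fy=4,interpolation=cv2.INTER_CUBIC)[:,:800][:600])
E
```

```text
[0.45443444 0.07444787 0.1234246 ] [ 0.00015042 -0.05810225  0.1234246 ] [-0.47362357  0.11196555 -0.07190416]
```

View pics/w3.png

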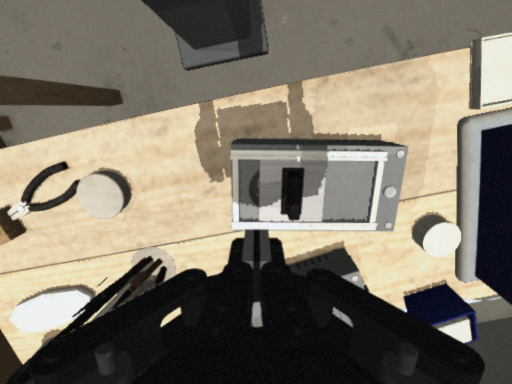

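View pics/s3.png

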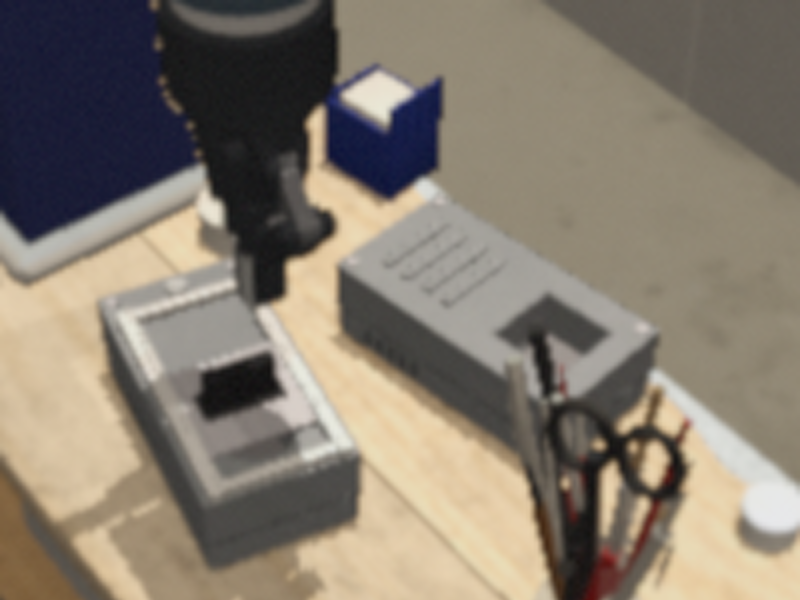

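```bash
python3 - <<'E'
from h import *
s=observe();P=s["position"];q=s["eef_rot"];M=R.from_quat([q[1],q[2],q[3],q[0]]).as_matrix()
print(proj("wrist",P,s))
for x in (0,-.02):
  for z in(-.011,.011): print(x,z,[proj("wrist",P+M@[x,y,z],s).round(1) for y in(-.012,.012)])
print("side crop",(proj("side",P)-(170,130))*4)
a=cv2.imread("pics/w3.png");b=cv2.resize(a[190:290,200:320],None,fx=6,fy=6,interpolation=cv2.INTER_CUBIC);cv2.imwrite("pics/w3c.png",np.clip(b.astype(float)*1.8,0,255).astype(np.uint8))
E
```

```text
[255.60848057 217.26055315]
0 -0.011 [array([238.8, 203. ]), array([272.4, 203. ])]
0 0.011 [array([239.4, 231. ]), array([271.8, 231. ])]
-0.02 -0.011 [array([236.9, 213.5]), array([274.1, 213.5])]
-0.02 0.011 [array([237.6, 244. ]), array([273.5, 244. ])]
side crop [264.53143192 352.73337929]
```

View pics/w3c.png

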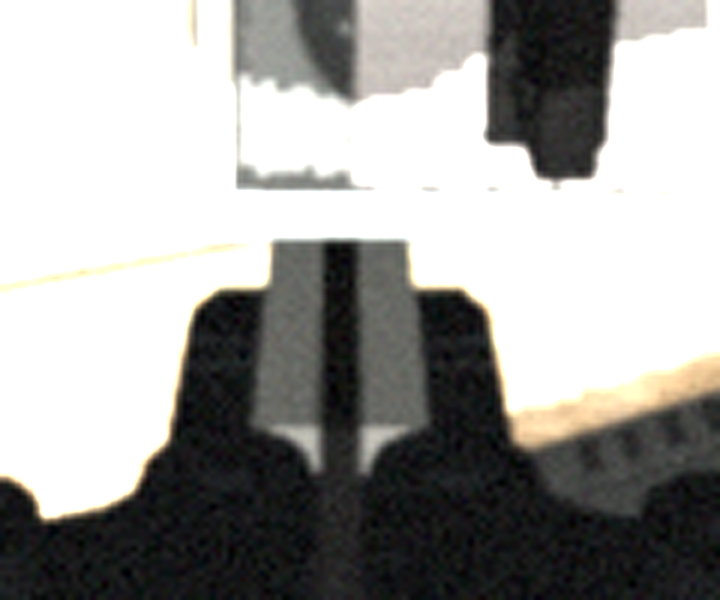

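```bash
python3 - <<'E'
from h import *
s=observe();P=s["position"];q=s["eef_rot"];M=R.from_quat([q[1],q[2],q[3],q[0]]).as_matrix()
print(s["opening"])
# tip seen in wrist: solve for tool x assuming tool z=-0.011 (and other values)
o,d=ray("wrist",(256.5,230),s=s);o=M.T@(o-P);d=M.T@d
for z in(-.02,-.011,0,.011,.02):
    t=(z-o[2])/d[2];print(z,(o+d*t).round(4),t)
o,d=ray("side",(170+265/4,130+300/4));
o=M.T@(o-P);d=M.T@d
for z in(-.011,0,.011): t=(z-o[2])/d[2];print("side",z,(o+d*t).round(4))
for n in("side","top"):
    im=capture(n);cv2.imwrite(f"pics/{n}4.png",im[:,:,::-1])
    u=proj(n,P).astype(int);c=im[u[1]-45:u[1]+30,u[0]-45:u[0]+45,::-1]
    b=cv2.resize(c,None,fx=8,fy=8,interpolation=cv2.INTER_CUBIC);b=np.clip(255*(b/255.)**.5,0,255).astype(np.uint8)
    cv2.circle(b,tuple(int(v) for v in (proj(n,P)-(u[0]-45,u[1]-45)+.5)*8),4,(0,0,255),-1)
    cv2.imwrite(f"pics/{n}4c.png",b)
E
```

```text
-0.00010376879830647285
-0.02 [-0.0635  0.0006 -0.02  ] 0.12895154016426574
-0.011 [-0.0446  0.0006 -0.011 ] 0.14971760985191523
0 [-0.0214  0.0006  0.    ] 0.1750983616923757
0.011 [0.0017 0.0006 0.011 ] 0.20047911353283615
0.02 [0.0207 0.0007 0.02  ] 0.22124518322048564
side -0.011 [-0.0691 -0.033  -0.011 ]
side 0 [-0.0396 -0.0045  0.    ]
side 0.011 [-0.0101  0.0239  0.011 ]
```

View pics/side4c.png

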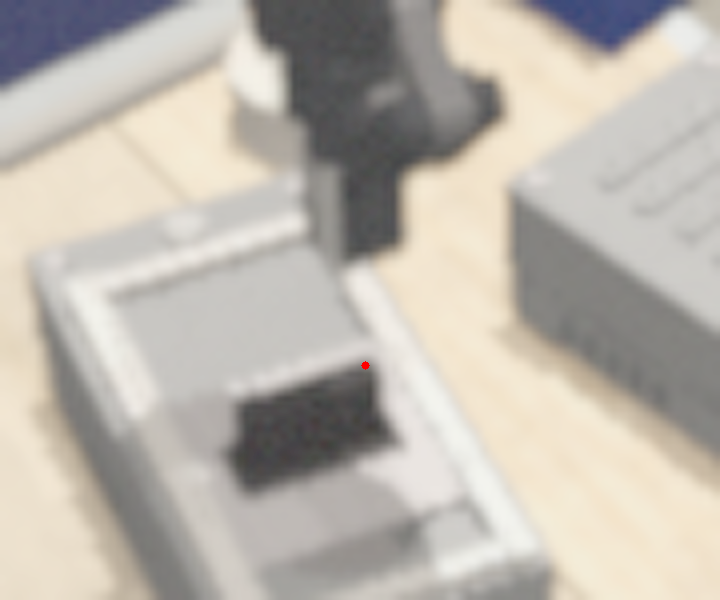

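View pics/top4c.png

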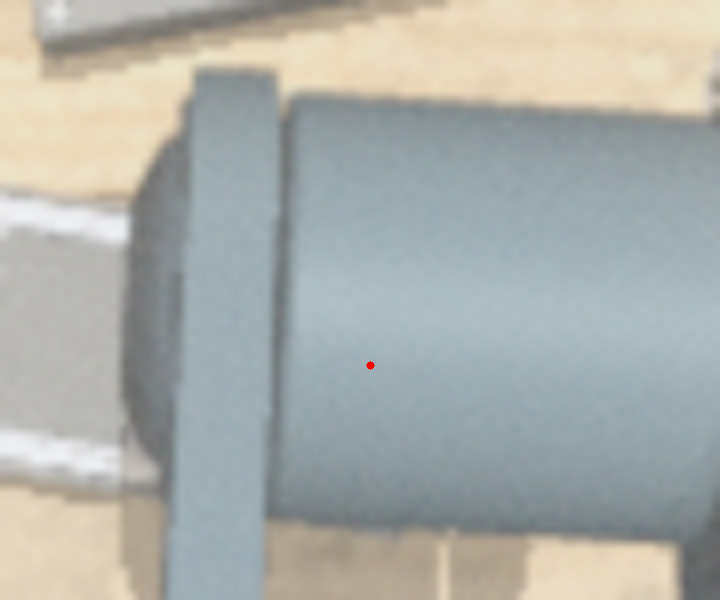

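```bash
python3 - <<'E'
from h import *
s=observe();P=s["position"];q=s["eef_rot"];M=R.from_quat([q[1],q[2],q[3],q[0]]).as_matrix()
u=proj("side",P).astype(int)
for x in(-.03,-.038,-.045):
  print(x,[((y,z),((proj("side",P+M@[x,y,z])-(u[0]-45,u[1]-45)+.5)*8).astype(int).tolist()) for y in(-.0075,.0075) for z in(-.011,.011)])
print(s["qpos"])
E
```

```text
-0.03 [((-0.0075, -0.011), [329, 312]), ((-0.0075, 0.011), [415, 283]), ((0.0075, -0.011), [305, 271]), ((0.0075, 0.011), [390, 243])]
-0.038 [((-0.0075, -0.011), [328, 287]), ((-0.0075, 0.011), [414, 259]), ((0.0075, -0.011), [303, 247]), ((0.0075, 0.011), [389, 219])]
-0.045 [((-0.0075, -0.011), [327, 266]), ((-0.0075, 0.011), [413, 237]), ((0.0075, -0.011), [302, 226]), ((0.0075, 0.011), [388, 198])]
[-8.49678675e-02 -1.35599883e-01  2.08634182e+00 -3.89062244e-05
  1.18804963e+00 -1.47165050e+00]
```

Emit:
step_arm:
  motion:
    - [[1,0.6,0,0,0,0,0],[1,0.6,0,0,0,0,0],[1,0.6,0,0,0,0,0],[1,0.1,0,0,0,0,0],[1,0,0,0,0,0,0]]

```text
clock: 5.05
position: [0.4549, 0.0742, 0.0757]
eef_rot: [0.704, 0.065, 0.704, -0.065]
wrist_force: [-0.1, -0.2, 0.2]
opening: -0.0003
```

```bash
python3 - <<'E'
from h import *
s=observe();P=s["position"];print(P,inbox(P),s["wrist_force"],s["opening"])
im=capture("wrist");cv2.imwrite("pics/w5.png",cv2.resize(im[110:290,150:410,::-1],None,fx=3,fy=3,interpolation=cv2.INTER_CUBIC))
n="side";im=capture(n);c=im[170:260,180:290,::-1]
b=cv2.resize(c,None,fx=6,fy=6,interpolation=cv2.INTER_CUBIC);b=np.clip(255*(b/255.)**.6,0,255).astype(np.uint8)
cv2.circle(b,tuple(int(v) for v in (proj(n,P)-(180,170)+.5)*6),4,(0,0,255),-1)
cv2.imwrite("pics/side5c.png",b)
E
```

```text
[0.45487999 0.07419537 0.07574076] [ 0.0006346  -0.05826911  0.07574076] [-0.1334491  -0.19772942  0.16511817] -0.0003191639814360699
```

View pics/w5.png

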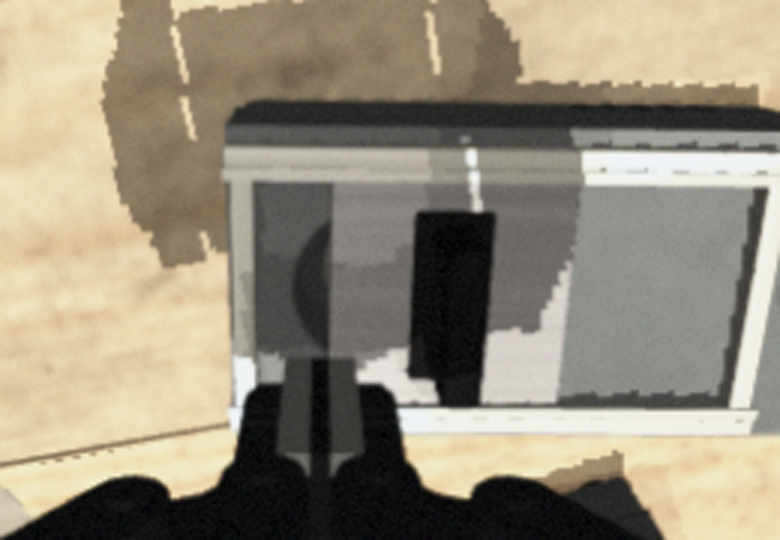

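View pics/side5c.png

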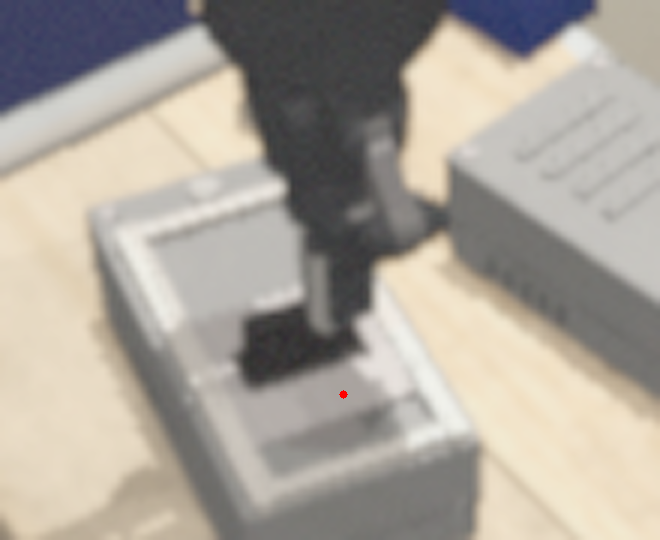

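```bash
python3 - <<'E'
from h import *
s=observe();P=s["position"];q=s["eef_rot"];M=R.from_quat([q[1],q[2],q[3],q[0]]).as_matrix()
def tri(r1,r2):
    (o1,d1),(o2,d2)=r1,r2;A=np.c_[d1,-d2];t=np.linalg.lstsq(A,o2-o1,rcond=None)[0];a=o1+d1*t[0];b=o2+d2*t[1];return M.T@((a+b)/2-P),np.linalg.norm(a-b)
print(tri(ray("wrist",(245,229),s=s),ray("side",(180+322/6,170+335/6))))
print(tri(ray("wrist",(270,229),s=s),ray("side",(180+310/6,170+320/6))))
E
python3 - <<'E'
import cv2,numpy as np
a=cv2.imread("pics/side5c.png")
b=a[200:440,200:460]
cv2.imwrite("pics/s5cc.png",cv2.resize(b,None,fx=3,fy=2.4))
E
```

```text
(array([-0.03651391, -0.0061972 , -0.00813878]), np.float64(0.0005913043605520085))
(array([-0.0291172 ,  0.00878731, -0.00565422]), np.float64(0.0024260052953178216))
```

View pics/s5cc.png

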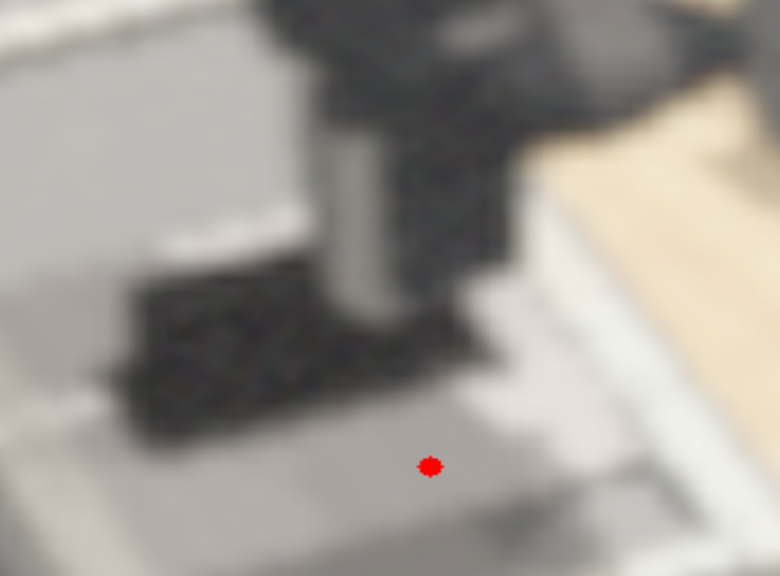

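Emit:
step_arm:
  motion:
    - [[1,0,0.25,0,0,0,0],[1,0,0.25,0,0,0,0],[1,0,0.25,0,0,0,0],[1,0,0.25,0,0,0,0],[1,0,0,0,0,0,0]]

```text
clock: 5.65
position: [0.4594, 0.0996, 0.0754]
eef_rot: [0.704, 0.065, 0.704, -0.065]
wrist_force: [-0.0, -0.7, -0.2]
opening: -0.0
```

```bash
cat > look.py <<'E'
import sys
from h import *
t=sys.argv[1]
s=observe();P=s["position"];print(s["clock"],P,"box",inbox(P).round(4),"F",s["wrist_force"].round(2))
im=capture("wrist");cv2.imwrite(f"pics/w{t}.png",cv2.resize(im[100:280,150:410,::-1],None,fx=3,fy=3,interpolation=cv2.INTER_CUBIC))
if len(sys.argv)>2:
    im=capture("side");b=cv2.resize(im[160:285,170:300,::-1],None,fx=4.8,fy=4.8,interpolation=cv2.INTER_CUBIC);b=np.clip(255*(b/255.)**.6,0,255).astype(np.uint8)
    cv2.circle(b,tuple(int(v) for v in (proj("side",P)-(170,160)+.5)*4.8),3,(0,0,255),-1);cv2.imwrite(f"pics/s{t}.png",b)
E
python3 look.py 6 s
```

```text
5.65 [0.45939658 0.0996213  0.07542965] box [ 0.0004 -0.0324  0.0754] F [-0.02 -0.65 -0.17]
```

View pics/w6.png

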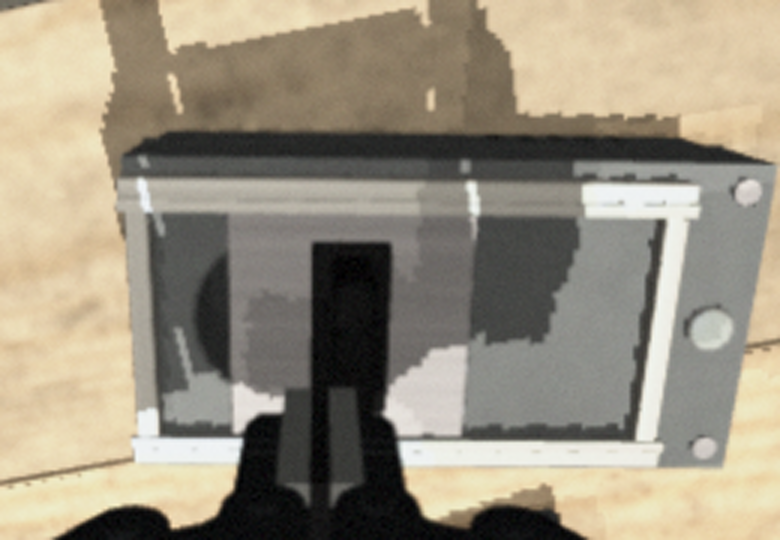

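View pics/s6.png

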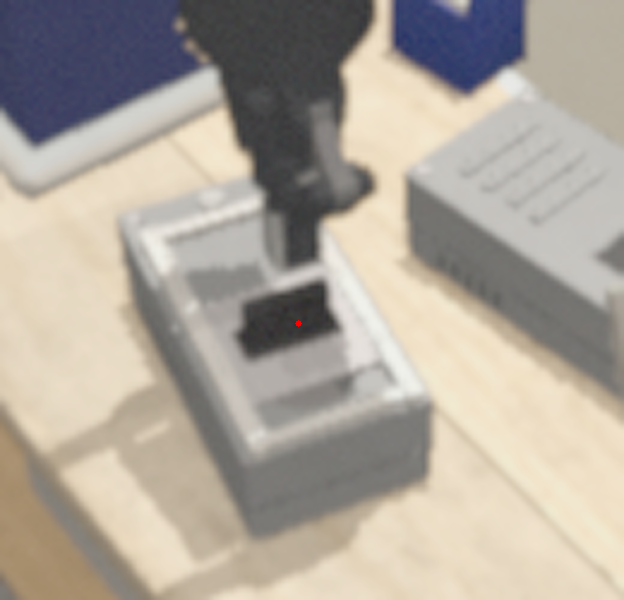

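```bash
python3 - <<'E'
from h import *
import pickle;s0=pickle.load(open("w2.pkl","rb"))
from scipy.optimize import least_squares
c=lambda x,y:(190+(x+.5)/4-.5,90+(y+.5)/4-.5)
obs=[(c(578,118),(-.043,.082,.058)),(c(556,368),(.043,.082,.058)),(c(90,364),(.043,-.082,.058)),(c(83,126),(-.043,-.082,.058)),
(c(558,140),None)][:4]
def W(p,b): 
    cc,ss=np.cos(p[2]),np.sin(p[2]);return [p[0]+cc*b[0]-ss*b[1],p[1]+ss*b[0]+cc*b[1],b[2]]
def f(p):
    s=dict(s0);s["position"]=s0["position"]+[0,0,p[3]]
    return np.concatenate([proj("wrist",W(p,o[1]),s)-o[0] for o in obs])
r=least_squares(f,[.46,.13,-.18,0]);print(r.x,f(r.x).reshape(-1,2).round(2))
# tumbler/tins base cross-check w2.png vs top : polish tin centre(117,160), findings (372,193)
for uv,z in(((117,160),.022),((372,193),.026)):
    for dz in(0,.035):
        s=dict(s0);s["position"]=s0["position"]+[0,0,dz];print(dz,atz("wrist",uv,z,s))
print(atz("top",(352,223),.022),atz("top",(203,179),.026))
E
```

```text
[ 0.46518894  0.13159845 -0.18345941  0.00238141] [[-0.69  0.27]
 [-0.05  0.18]
 [ 1.06  1.32]
 [-0.26 -1.67]]
0 [ 0.43938207 -0.10090637  0.022     ]
0.035 [ 0.44230086 -0.12029561  0.022     ]
0 [0.56237505 0.27630126 0.026     ]
0.035 [0.57614515 0.28990696 0.026     ]
[ 0.43824002 -0.09954395  0.022     ] [0.55847331 0.27429631 0.026     ]
```

Emit:
step_arm:
  motion:
    - [[1,0,-0.6,0,0,0,0],[1,0,-0.5,0,0,0,0],[1,0,0,0,0,0,0],[1,0.4,0,0,0,0,0],[1,0.4,0,0,0,0,0],[1,0.4,0,0,0,0,0],[1,0,0,0,0,0,0]]

```text
clock: 6.45
position: [0.4524, 0.0721, 0.0431]
eef_rot: [0.703, 0.065, 0.706, -0.065]
wrist_force: [0.1, -0.0, 0.0]
opening: 0.0001
```

```bash
python3 look.py 7 s
```

```text
6.45 [0.45240779 0.07212835 0.04310251] box [-0.0014 -0.0608  0.0431] F [ 0.13 -0.04  0.03]
```

View pics/s7.png

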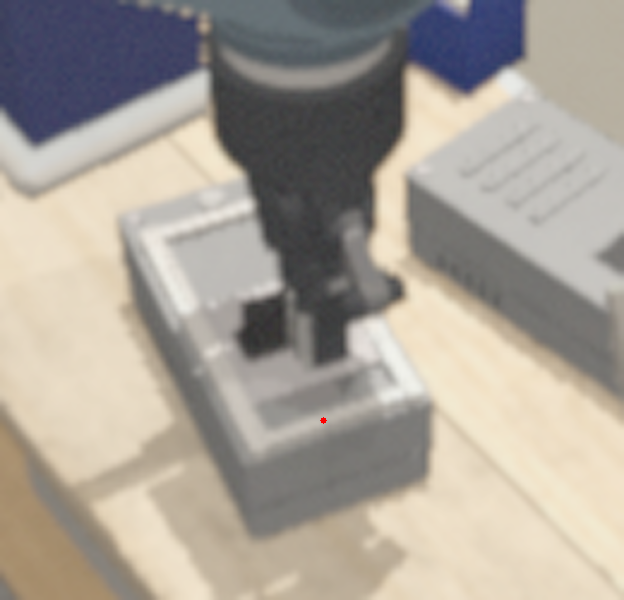

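View pics/w7.png

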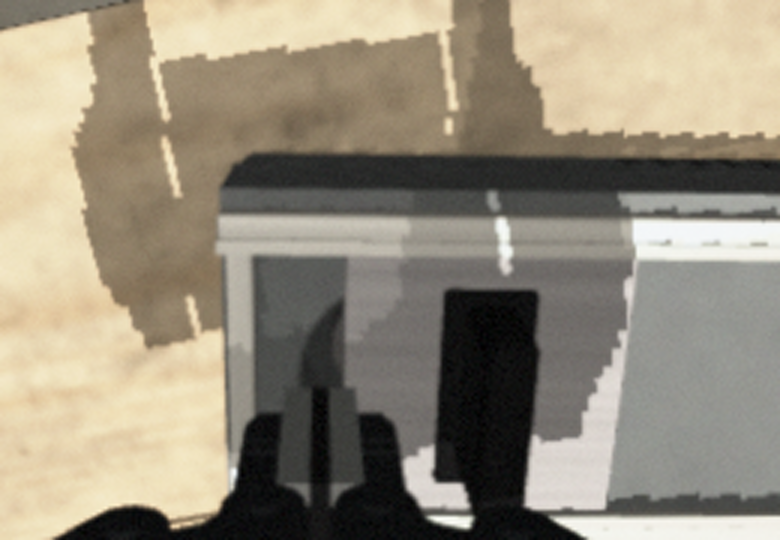

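Emit:
step_arm:
  motion:
    - [[1,0.24,0,0.05,0,0,0],[1,0,0.4,0,0,0,0],[1,0,0.4,0,0,0,0],[1,0,0.4,0,0,0,0],[1,0,0.4,0,0,0,0],[1,0,0,0,0,0,0]]

```text
clock: 7.15
position: [0.4631, 0.1123, 0.0396]
eef_rot: [0.704, 0.065, 0.704, -0.064]
wrist_force: [-0.3, 0.1, -0.4]
opening: -0.0
```

```bash
python3 look.py 8 s
```

```text
7.15 [0.46311526 0.11226054 0.03958378] box [ 0.0018 -0.0193  0.0396] F [-0.31  0.07 -0.44]
```

View pics/s8.png

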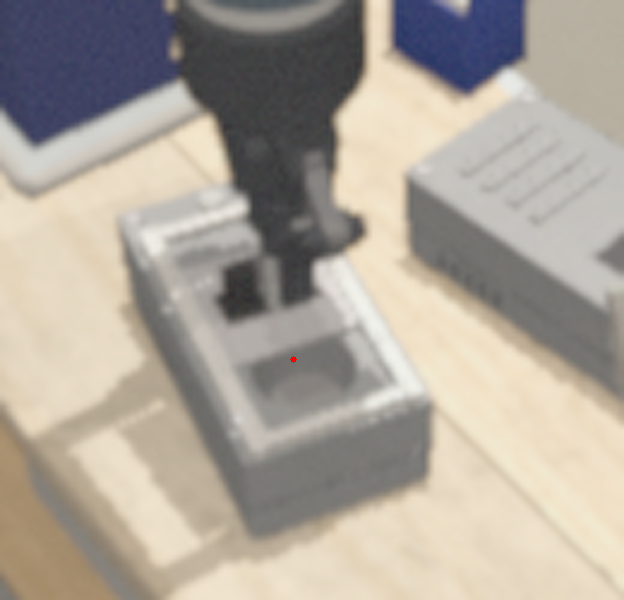

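View pics/w8.png

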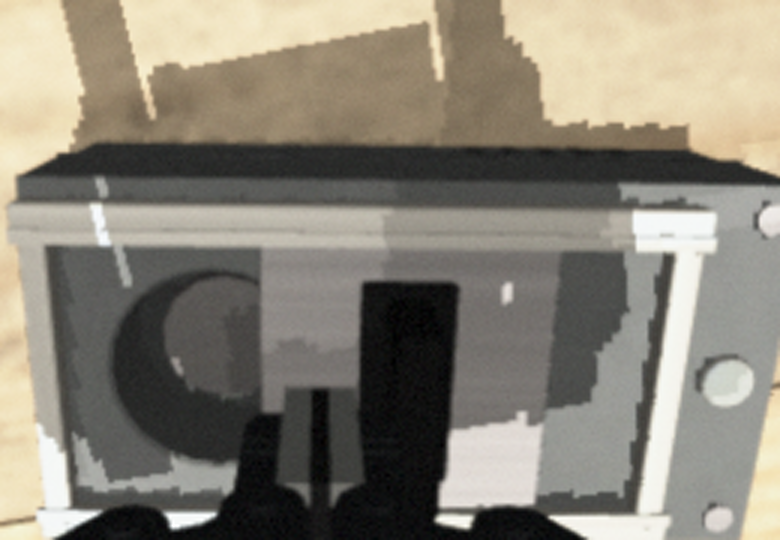

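Emit:
step_arm:
  motion:
    - [[1,0,0.35,-0.03,0,0,0],[1,0,0.35,-0.03,0,0,0],[1,0,0.15,0,0,0,0],[1,0,0,0,0,0,0]]

```text
clock: 7.65
position: [0.4653, 0.1327, 0.0395]
eef_rot: [0.704, 0.065, 0.704, -0.065]
wrist_force: [0.0, -0.7, -0.8]
opening: 0.0002
```

```bash
python3 look.py 9
```

```text
7.65 [0.46532049 0.13268955 0.03947904] box [0.0002 0.0011 0.0395] F [ 0.01 -0.72 -0.76]
```

View pics/w9.png

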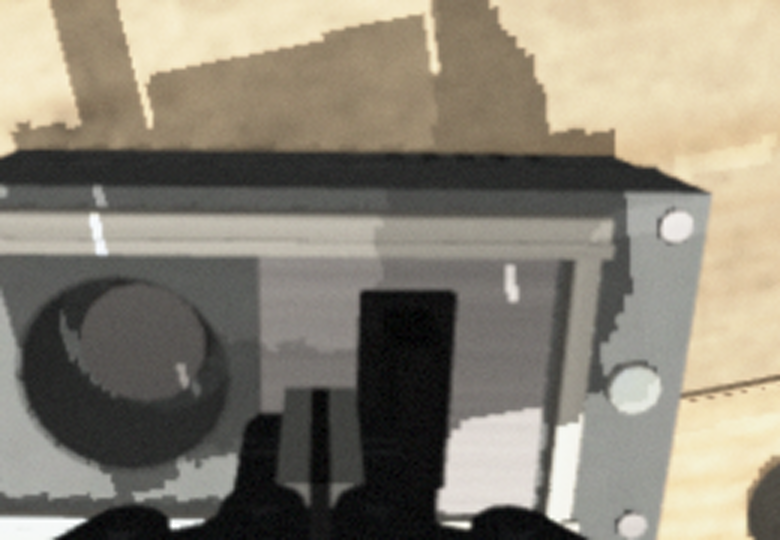

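Emit:
step_arm:
  motion:
    - [[1,0,0.12,0,0,0,0],[1,0,0,0,0,0,0]]

```text
clock: 7.9
position: [0.4653, 0.134, 0.0392]
eef_rot: [0.704, 0.064, 0.705, -0.066]
wrist_force: [-1.1, -5.3, 2.0]
opening: -0.0003
```

```bash
python3 look.py 10
```

```text
7.9 [0.46531368 0.13397979 0.03915684] box [-0.      0.0024  0.0392] F [-1.06 -5.26  1.97]
```

View pics/w10.png

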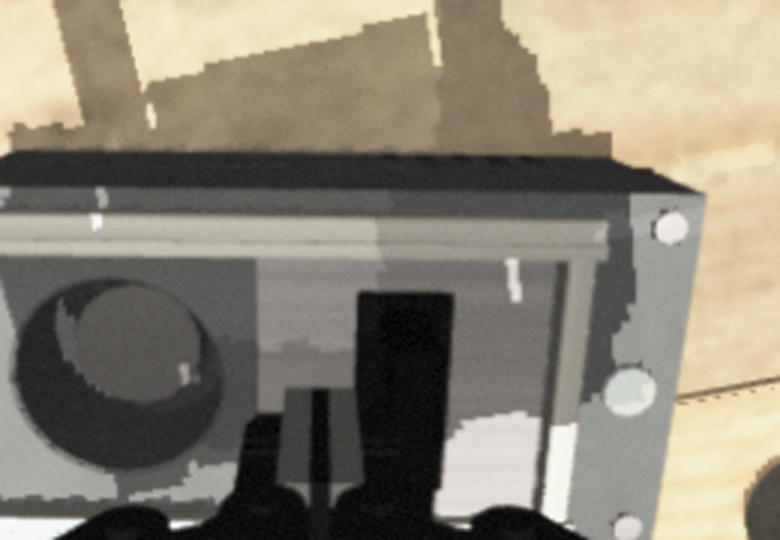

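Emit:
step_arm:
  motion:
    - [[1,0,-0.2,0,0,0,0],[1,-0.4,-0.4,0,0,0,0],[1,0,-0.6,0,0,0,0],[1,0,-0.6,0,0,0,0],[1,0,0,0,0,0,0],[1,0,0,0,0,0,0]]

```text
clock: 8.55
position: [0.4578, 0.0905, 0.0499]
eef_rot: [0.704, 0.066, 0.704, -0.065]
wrist_force: [-0.3, -0.0, 1.0]
opening: 0.0
```

```bash
python3 look.py 11 s
```

```text
8.55 [0.45783626 0.09045553 0.04994262] box [ 0.0006 -0.0417  0.0499] F [-0.26 -0.04  1.04]
```

View pics/w11.png

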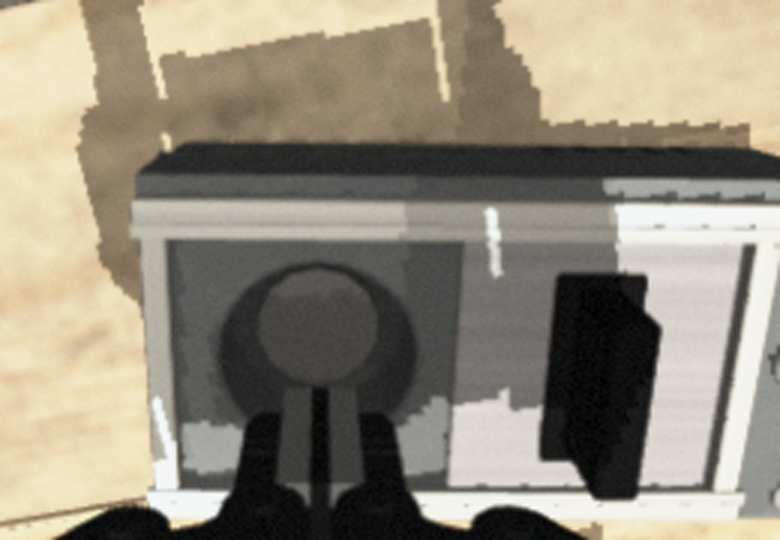

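View pics/s11.png

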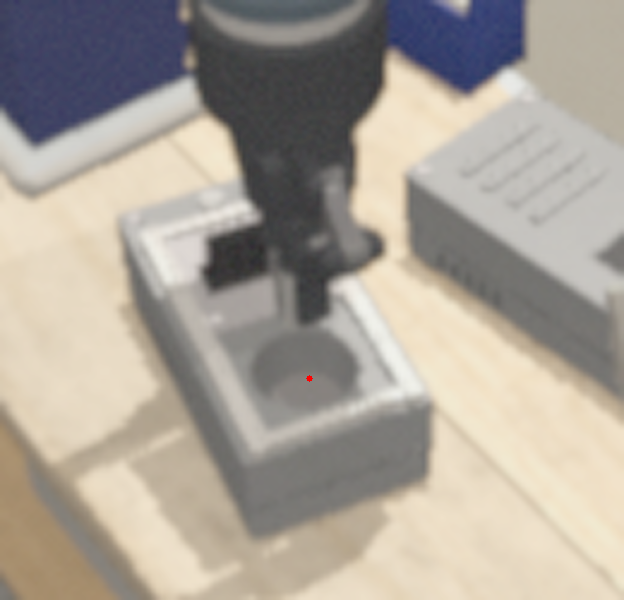

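Emit:
step_arm:
  motion:
    - [[1,0.4,0,0,0,0,0],[1,0.4,0,0,0,0,0],[1,0.4,0,0,0,0,0],[1,0,0,0,0,0,0],[1,0,0,0,0,0,0]]

```text
clock: 9.15
position: [0.457, 0.0908, 0.0187]
eef_rot: [0.704, 0.065, 0.705, -0.065]
wrist_force: [-1.2, 0.2, 0.3]
opening: -0.0001
```

```bash
python3 look.py 12 s
```

```text
9.15 [0.4570469  0.09083233 0.0187023 ] box [-0.0003 -0.0415  0.0187] F [-1.21  0.23  0.26]
```

View pics/w12.png

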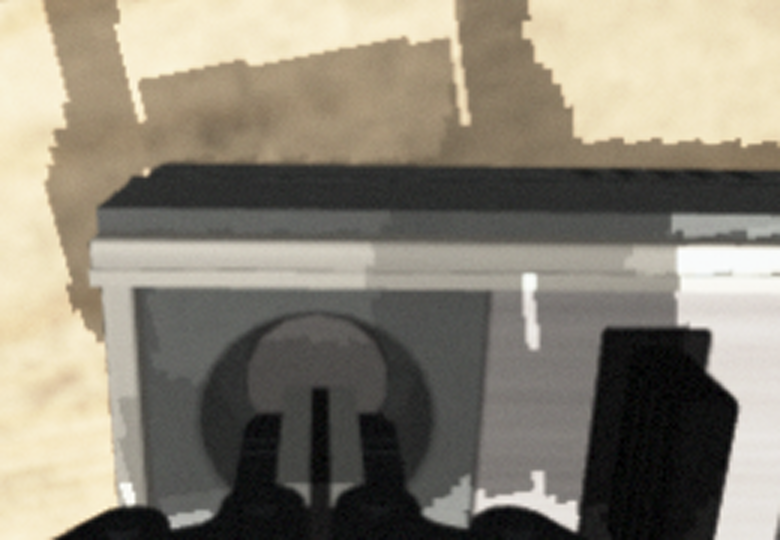

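View pics/s12.png

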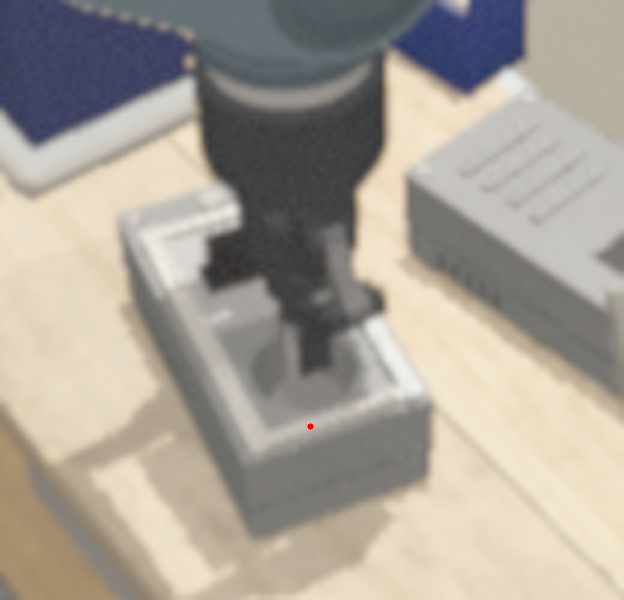

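Emit:
step_arm:
  motion:
    - [[1,0.2,0,0,0,0,0],[1,0.2,0,0,0,0,0],[1,0,0,0,0,0,0],[1,0,0,0,0,0,0]]

```text
clock: 9.65
position: [0.4574, 0.0907, 0.0092]
eef_rot: [0.704, 0.065, 0.704, -0.065]
wrist_force: [0.9, 0.3, 0.2]
opening: 0.0002
```

Emit:
step_arm:
  motion:
    - [[1,0.2,0,0,0,0,0],[1,0,0,0,0,0,0],[1,0,0,0,0,0,0]]

```text
clock: 9.95
position: [0.4574, 0.0907, 0.0042]
eef_rot: [0.704, 0.065, 0.704, -0.065]
wrist_force: [-0.2, -0.4, 0.7]
opening: 0.0001
```

```bash
python3 look.py 13 s
```

```text
9.95 [0.45739145 0.09073198 0.00420565] box [ 0.0001 -0.0416  0.0042] F [-0.2  -0.44  0.72]
```

View pics/w13.png

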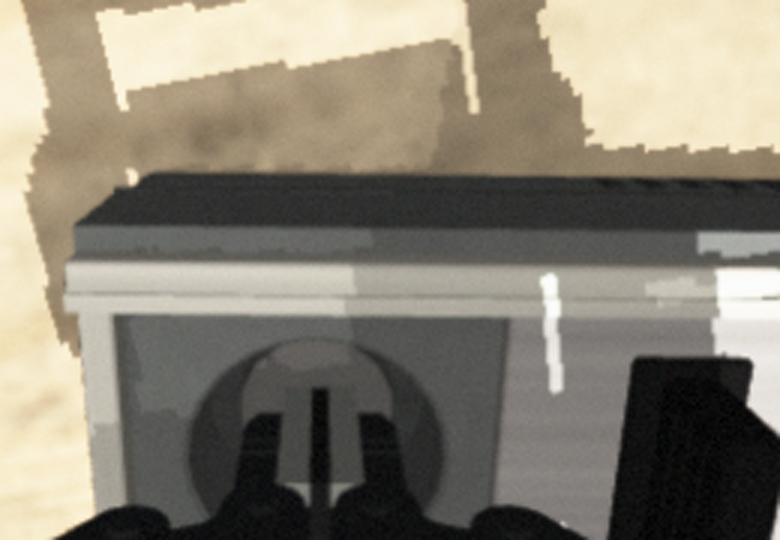

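Not touching yet. Lower in small steps.

Emit:
step_arm:
  motion:
    - [[1,0.16,0,0,0,0,0],[1,0,0,0,0,0,0],[1,0,0,0,0,0,0]]

```text
clock: 10.35
position: [0.4574, 0.0907, 0.0002]
eef_rot: [0.704, 0.065, 0.704, -0.065]
wrist_force: [-0.2, -0.3, -0.4]
opening: -0.0002
```

Emit:
step_arm:
  motion:
    - [[1,0.16,0,0,0,0,0],[1,0,0,0,0,0,0],[1,0,0,0,0,0,0]]

```text
clock: 10.65
position: [0.4578, 0.0907, -0.0035]
eef_rot: [0.704, 0.065, 0.704, -0.065]
wrist_force: [-0.6, 0.0, 1.0]
opening: -0.0003
```

Emit:
step_arm:
  motion:
    - [[1,0.12,0,0,0,0,0],[1,0,0,0,0,0,0],[1,0,0,0,0,0,0]]

```text
clock: 10.95
position: [0.4579, 0.0907, -0.0064]
eef_rot: [0.704, 0.065, 0.704, -0.065]
wrist_force: [1.0, -0.5, 3.4]
opening: -0.0
```

Emit:
step_arm:
  motion:
    - [[1,0.12,0,0,0,0,0],[1,0,0,0,0,0,0],[1,0,0,0,0,0,0]]

```text
clock: 11.25
position: [0.458, 0.0907, -0.0085]
eef_rot: [0.704, 0.065, 0.704, -0.065]
wrist_force: [-5.0, 0.2, 13.5]
opening: 0.0002
```

Emit:
step_arm:
  motion:
    - [[1,0.1,0,0,0,0,0],[1,0,0,0,0,0,0],[1,0,0,0,0,0,0]]

```text
clock: 11.55
position: [0.4582, 0.0907, -0.0088]
eef_rot: [0.703, 0.064, 0.705, -0.065]
wrist_force: [-15.3, -0.6, 36.9]
opening: 0.0002
```

```bash
python3 look.py 14 s
```

```text
11.55 [ 0.45815149  0.09068907 -0.00875358] box [ 0.0008 -0.0415 -0.0088] F [-15.27  -0.59  36.92]
```

View pics/w14.png

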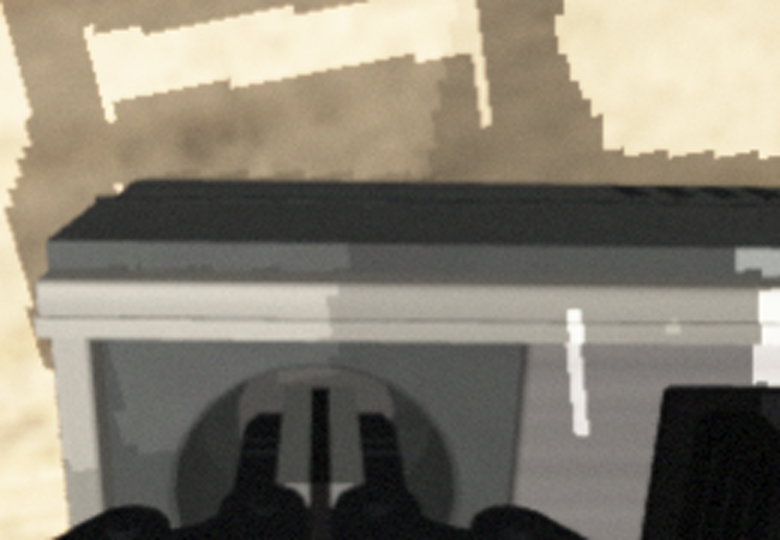

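View pics/s14.png

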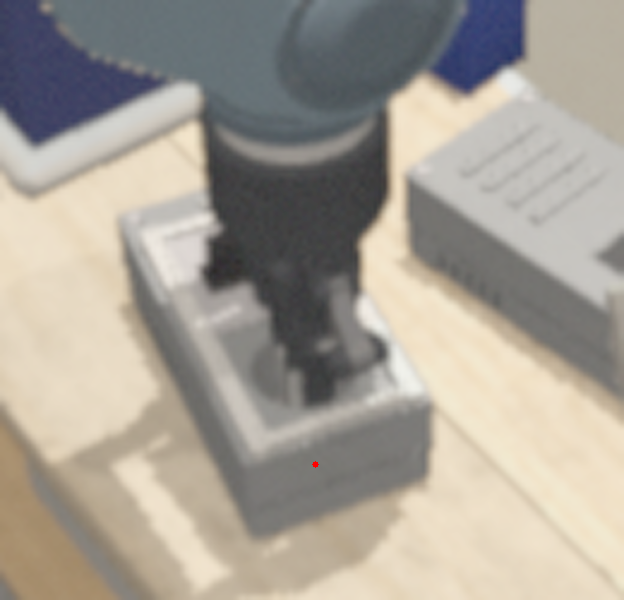

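Emit:
step_arm:
  motion:
    - [[1,-0.06,0,0,0,0,0],[1,0,0,0,0,0,0],[1,0,0,0,0,0,0],[1,0,0,0,0,0,0],[1,0,0,0,0,0,0],[1,0,0,0,0,0,0]]

```text
clock: 12.25
position: [0.4581, 0.0907, -0.0086]
eef_rot: [0.704, 0.065, 0.704, -0.065]
wrist_force: [-8.0, -1.3, 23.2]
opening: -0.0
```

Emit:
step_arm:
  motion:
    - [[1,0,0,0,0,0,0],[1,0,0,0,0,0,0],[1,0,0,0,0,0,0],[1,0,0,0,0,0,0],[1,0,0,0,0,0,0],[1,0,0,0,0,0,0],[1,0,0,0,0,0,0],[1,0,0,0,0,0,0],[1,0,0,0,0,0,0],[1,0,0,0,0,0,0]]

```text
clock: 13.25
position: [0.4581, 0.0907, -0.0086]
eef_rot: [0.704, 0.065, 0.704, -0.065]
wrist_force: [-8.6, -0.7, 22.6]
opening: 0.0
```

```bash
python3 - <<'E'
from h import *
im=capture("wrist");cv2.imwrite("pics/w15.png",cv2.resize(im[190:290,190:330,::-1],None,fx=5.5,fy=5.5,interpolation=cv2.INTER_CUBIC))
E
```

```text
(no output)
```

View pics/w15.png

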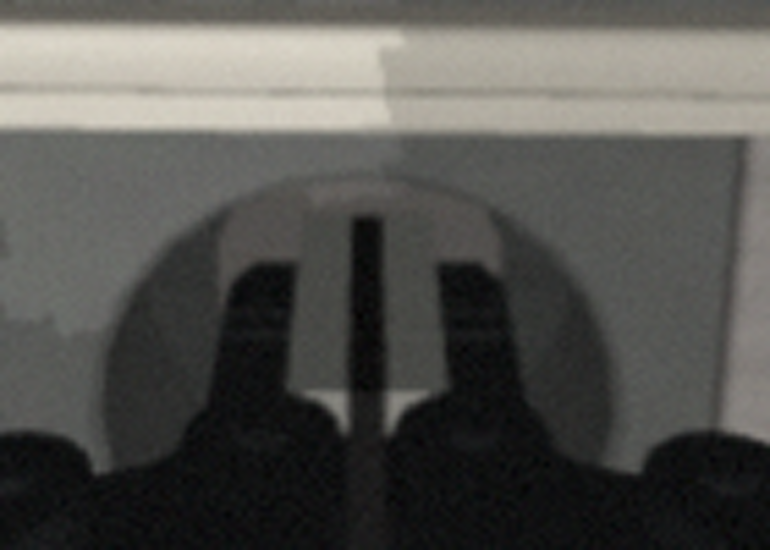

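```bash
python3 - <<'E'
from h import *
s=observe();th=BOX[2];c,sn=np.cos(th),np.sin(th)
im0=cv2.imread("pics/w15.png")
for z,col in((.038,(0,255,0)),(.030,(0,0,255))):
  Q=[]
  for a in np.linspace(0,6.28,60):
    x,y=.016*np.cos(a),-.042+.016*np.sin(a)
    P=[BOX[0]+c*x-sn*y,BOX[1]+sn*x+c*y,z]
    Q.append((proj("wrist",P,s)-(190,190)+.5)*5.5)
  cv2.polylines(im0,[np.array(Q).astype(int)],True,col,1)
Q=[]
for a in np.linspace(0,6.28,60):
    x,y=.023*np.cos(a),-.042+.023*np.sin(a)
    Q.append((proj("wrist",[BOX[0]+c*x-sn*y,BOX[1]+sn*x+c*y,.058],s)-(190,190)+.5)*5.5)
cv2.polylines(im0,[np.array(Q).astype(int)],True,(255,255,0),1)
cv2.imwrite("pics/w15o.png",np.clip(im0.astype(float)*1.6,0,255).astype(np.uint8))
E
```

```text
(no output)
```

View pics/w15o.png

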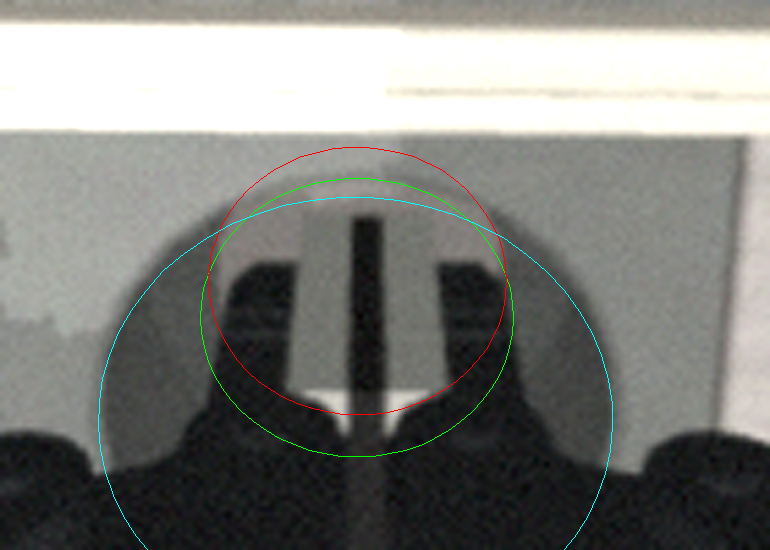

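Emit:
step_arm:
  motion:
    - [[1,-0.06,0,0,0,0,0],[1,0,0,0,0,0,0]]

```text
clock: 13.5
position: [0.458, 0.0907, -0.0084]
eef_rot: [0.704, 0.065, 0.704, -0.065]
wrist_force: [-2.5, 0.0, 8.8]
opening: -0.0001
```

Emit:
step_arm:
  motion:
    - [[1,-0.04,0,0,0,0,0],[1,0,0,0,0,0,0]]

```text
clock: 13.7
position: [0.458, 0.0907, -0.0078]
eef_rot: [0.704, 0.065, 0.704, -0.065]
wrist_force: [0.7, -0.3, 3.6]
opening: -0.0002
```

Emit:
step_arm:
  motion:
    - [[1,-0.04,0,0,0,0,0],[1,0,0,0,0,0,0]]

```text
clock: 13.9
position: [0.458, 0.0907, -0.0069]
eef_rot: [0.704, 0.065, 0.704, -0.065]
wrist_force: [1.1, 0.1, 4.2]
opening: -0.0001
```

Emit:
step_arm:
  motion:
    - [[1,-0.08,0,0,0,0,0],[1,0,0,0,0,0,0]]

```text
clock: 14.1
position: [0.4579, 0.0907, -0.0049]
eef_rot: [0.704, 0.065, 0.704, -0.065]
wrist_force: [1.0, 0.1, 2.1]
opening: 0.0001
```

Emit:
step_arm:
  motion:
    - [[1,-0.08,0,0,0,0,0],[1,0,0,0,0,0,0]]

```text
clock: 14.3
position: [0.4573, 0.0907, -0.0032]
eef_rot: [0.704, 0.065, 0.704, -0.065]
wrist_force: [1.2, 0.5, 1.9]
opening: 0.0002
```

Emit:
step_arm:
  motion:
    - [[1,-0.08,0,0,0,0,0],[1,0,0,0,0,0,0]]

```text
clock: 14.5
position: [0.4568, 0.0908, -0.0014]
eef_rot: [0.704, 0.065, 0.705, -0.065]
wrist_force: [0.4, -0.3, -0.1]
opening: -0.0
```

Emit:
step_arm:
  motion:
    - [[1,-0.08,0,0,0,0,0],[1,0,0,0,0,0,0]]

```text
clock: 14.7
position: [0.4572, 0.0907, 0.0008]
eef_rot: [0.704, 0.065, 0.704, -0.065]
wrist_force: [0.4, 0.4, -0.8]
opening: -0.0003
```

Emit:
step_arm:
  motion:
    - [[1,-0.08,0,0,0,0,0],[1,0,0,0,0,0,0]]

```text
clock: 14.9
position: [0.4576, 0.0907, 0.0031]
eef_rot: [0.704, 0.065, 0.704, -0.065]
wrist_force: [-0.7, 0.7, -0.3]
opening: 0.0002
```

Emit:
step_arm:
  motion:
    - [[1,-0.6,0,0,0,0,0],[1,-0.7,0,0,0,0,0],[1,-0.7,0,0,0,0,0],[1,-0.7,0,0,0,0,0],[1,0,0.9,0,0,0,0],[1,0,0.9,0,0,0,0],[1,0,0.9,0,0,0,0],[1,0,0.9,0,0,0,0],[1,0,0,0,0,0,0],[1,0,0,0,0,0,0]]

```text
clock: 15.9
position: [0.4738, 0.1792, 0.0702]
eef_rot: [0.704, 0.065, 0.704, -0.065]
wrist_force: [-1.2, 0.3, 0.4]
opening: 0.0001
```

```bash
python3 look.py 16 s
```

```text
15.9 [0.47377563 0.17918879 0.0702028 ] box [0.     0.0484 0.0702] F [-1.22  0.34  0.36]
```

View pics/w16.png

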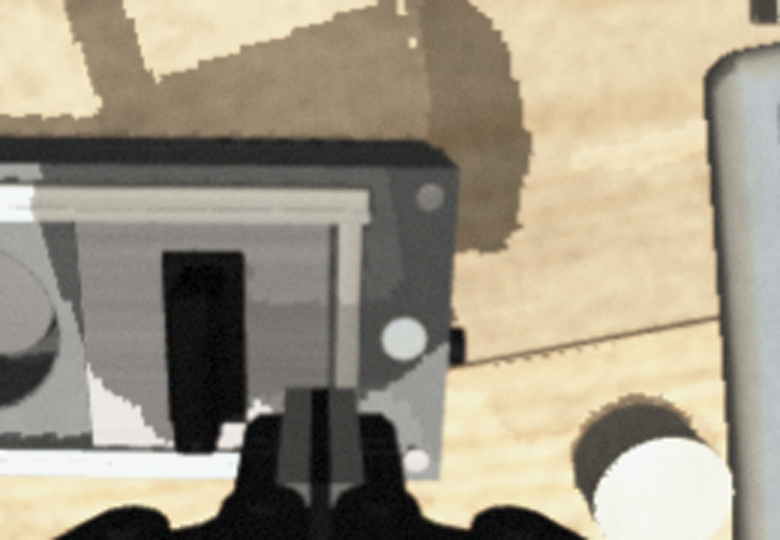

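View pics/s16.png

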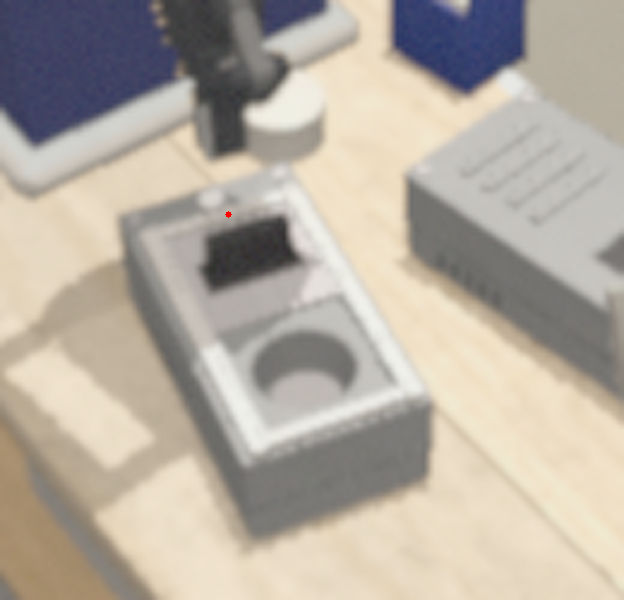

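Emit:
step_arm:
  motion:
    - [[1,0.6,0,0,0,0,0],[1,0.6,0,0,0,0,0],[1,0.12,0,0,0,0,0],[1,0,0,0,0,0,0],[1,0,-0.4,0,0,0,0],[1,0,-0.4,0,0,0,0],[1,0,-0.4,0,0,0,0],[1,0,-0.4,0,0,0,0],[1,0,0,0,0,0,0]]

```text
clock: 16.9
position: [0.4668, 0.1385, 0.0377]
eef_rot: [0.704, 0.065, 0.704, -0.066]
wrist_force: [-0.1, 0.8, 0.1]
opening: -0.0001
```

```bash
python3 look.py 17 s
```

```text
16.9 [0.46675306 0.13851445 0.03768433] box [0.0006 0.0071 0.0377] F [-0.11  0.75  0.14]
```

View pics/w17.png

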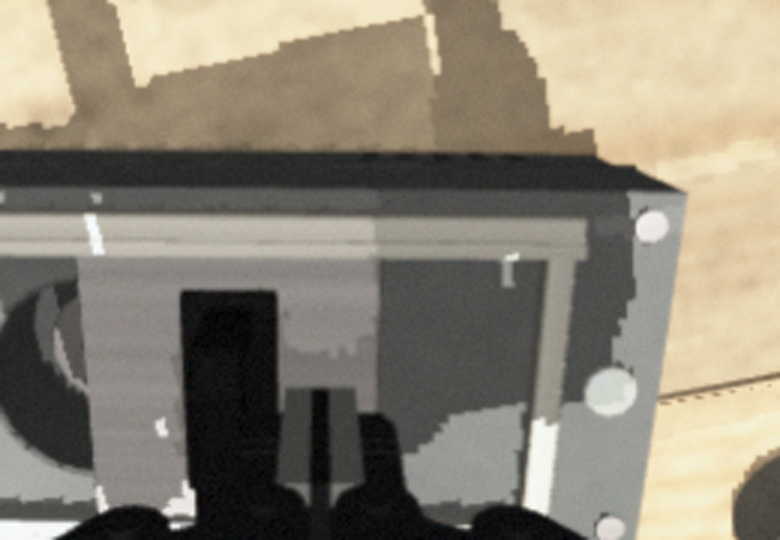

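Shutter closing. Remaining about 31 mm.

Emit:
step_arm:
  motion:
    - [[1,0,-0.4,0,0,0,0],[1,0,-0.4,0,0,0,0],[1,0,-0.3,0,0,0,0],[1,0,0,0,0,0,0]]

```text
clock: 17.4
position: [0.4615, 0.1118, 0.0373]
eef_rot: [0.704, 0.065, 0.704, -0.066]
wrist_force: [-0.4, -1.3, -0.3]
opening: -0.0001
```

Emit:
step_arm:
  motion:
    - [[1,0,-0.12,0,0,0,0],[1,0,0,0,0,0,0]]

```text
clock: 17.6
position: [0.4611, 0.1096, 0.0373]
eef_rot: [0.704, 0.065, 0.704, -0.065]
wrist_force: [-0.5, -0.1, -0.1]
opening: -0.0003
```

```bash
python3 look.py 18 s
```

```text
17.6 [0.46106674 0.10959634 0.0373099 ] box [ 0.0003 -0.0223  0.0373] F [-0.49 -0.08 -0.09]
```

View pics/w18.png

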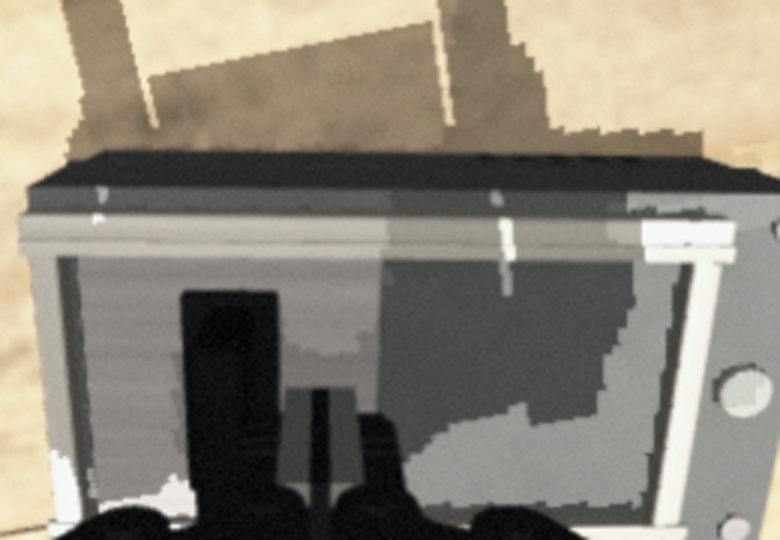

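Emit:
step_arm:
  motion:
    - [[1,0,-0.1,0,0,0,0],[1,0,0,0,0,0,0]]

```text
clock: 17.9
position: [0.4608, 0.1079, 0.0374]
eef_rot: [0.704, 0.066, 0.704, -0.065]
wrist_force: [0.7, 3.3, -0.6]
opening: -0.0
```

Emit:
step_arm:
  motion:
    - [[1,0,-0.08,0,0,0,0],[1,0,0,0,0,0,0]]

```text
clock: 18.1
position: [0.4605, 0.1066, 0.0374]
eef_rot: [0.704, 0.066, 0.704, -0.064]
wrist_force: [1.9, 7.1, -1.0]
opening: 0.0001
```

Emit:
step_arm:
  motion:
    - [[1,0,0.3,0,0,0,0],[1,0,0.4,0,0,0,0],[1,-0.7,0,0,0,0,0],[1,-1,0,0,0,0,0],[1,-1,0,0,0,0,0],[1,-1,0,0,0,0,0],[1,-1,0,0,0,0,0],[1,-1,0,0.5,0,0,0],[1,-1,0,0.5,0,0,0],[1,-1,0,0.5,0,0,0],[1,0,0,0,0,0,0],[1,0,0,0,0,0,0],[1,0,0,0,0,0,0]]

```text
clock: 19.4
position: [0.4991, 0.1161, 0.2281]
eef_rot: [0.703, 0.065, 0.705, -0.065]
wrist_force: [0.6, -0.0, -0.6]
opening: 0.0
```

```bash
python3 - <<'E'
from h import *
s=observe();print(s["position"],s["wrist_force"],s["clock"])
im=capture("wrist");cv2.imwrite("pics/w20.png",im[:,:,::-1])
cv2.imwrite("pics/w20c.png",cv2.resize(im[90:230,190:360,::-1],None,fx=4,fy=4,interpolation=cv2.INTER_CUBIC))
im=capture("side");cv2.imwrite("pics/s20.png",cv2.resize(im[130:380,130:410,::-1],None,fx=2.4,fy=2.4,interpolation=cv2.INTER_CUBIC))
import pickle;pickle.dump(s,open("w20.pkl","wb"))
E
```

```text
[0.49912643 0.11606743 0.22813414] [ 0.56602309 -0.01727602 -0.57575989] 19.4
```

View pics/w20.png

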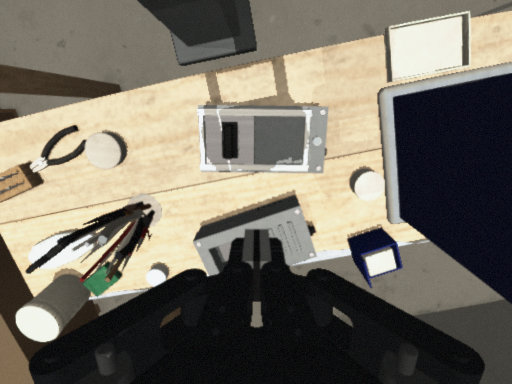

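View pics/s20.png

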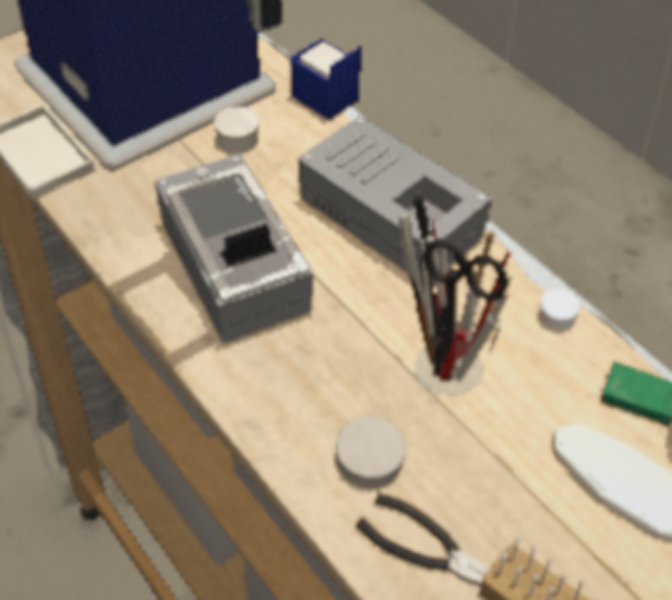

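View pics/w20c.png

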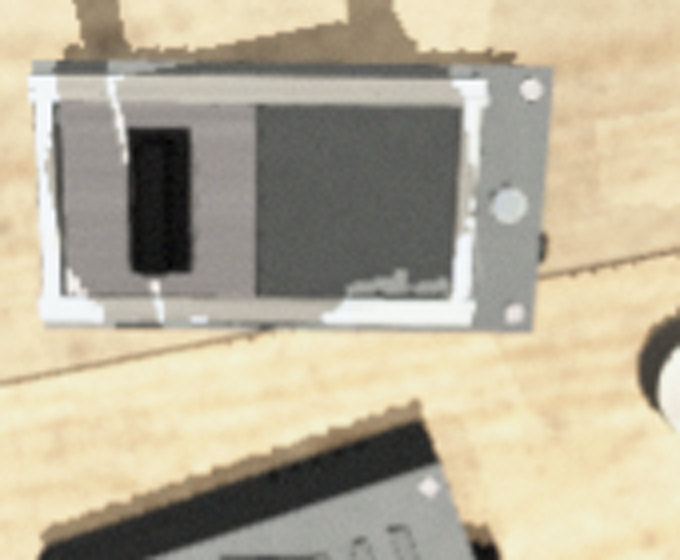

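```bash
python3 - <<'E'
from h import *
import pickle;s=pickle.load(open("w20.pkl","rb"))
from scipy.optimize import least_squares
c=lambda x,y:(190+(x+.5)/4-.5,90+(y+.5)/4-.5)
obs=[(c(553,67),(-.043,.082,.058)),(c(534,330),(.043,.082,.058)),(c(45,326),(.043,-.082,.058)),(c(33,68),(-.043,-.082,.058))]
def W(p,b): 
    cc,ss=np.cos(p[2]),np.sin(p[2]);return [p[0]+cc*b[0]-ss*b[1],p[1]+ss*b[0]+cc*b[1],b[2]]
f=lambda p:np.concatenate([proj("wrist",W(p,o[1]),s)-o[0] for o in obs])
r=least_squares(f,[.46,.13,-.18]);p=r.x;print(p,f(p).round(1))
g=lambda q:(lambda e:-np.sin(p[2])*e[0]+np.cos(p[2])*e[1])(q[:2]-p[:2])
print("plate edges joint est",g(atz("wrist",c(256,200),.063,s))+.042-.031, g(atz("wrist",c(64,200),.063,s))+.042+.031,"tab foot",g(atz("wrist",c(160,200),.066,s))+.042)
E
```

```text
[ 0.46441982  0.13104179 -0.18734488] [ 0.3 -0.5  0.1  0.7  0.2  1.3 -0.6 -1.2]
plate edges joint est -0.00039616692647167356 0.000312101508694769 tab foot 0.00028470449747895754
```

Joint estimate is about 0, and the box has moved less than 1 mm. The arm is clear of everything, so I'm handing in.

```bash
python3 - <<'E'
from plant import *
print(sign_off())
E
```

```text
the job is handed in; nothing more can be done
None
```

I opened the shutter, pressed and held the sunken key, shut the shutter again and handed the job in at about 19.5 s. `sign_off` gave no verdict.

- **Shutter open:** I pushed it by the tab with the shut fingertips until it met its stop at about 5 N. The well was fully uncovered in the wrist picture.
- **Key press:** The tip met a hard stop and stayed there for about 2 s at 13–37 N. The force readings on the way down and up fit the 600 N/m spring and put the travel at about 7.6 mm. The wrist picture could not confirm the depth on its own, so that figure rests on the forces.
- **Shutter shut:** I pushed it back to its stop at about 7 N. In the last wrist picture the shutter joint comes out at 0 ± 0.5 mm.
- **Final state:** A pose fit puts the reset box within 1 mm of its start. The other box and the tins looked untouched, but I did not measure them again. The arm hangs clear at z = 0.23 with about zero force. Key-up was not measured directly: the force fell to zero as the tip rose, and the shutter hid the key afterwards.

**Disagreements:**
- **Fingertip position:** The real fingertips are about 39 mm behind the reported TCP, by both the cameras and contact with the key, and not at it as described. A first push at the stated height passed over the tab without touching it, so I worked to the seen and felt tip.
- **Well edge:** During the press the well edge appeared about 2 mm off its predicted position, which is within the calibration tolerance.

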